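# Dress the cam cover: clip in the pipe, lock the oil filler cap

### The job

Finish dressing the cam cover on the bench: lay the steel pipe over its two clips and press it down past the sprung orange jaws until it sits home in both forks, nuts outside the clips, and leave it there. Then fit the black oil filler cap to the neck: lugs through the notches, push down against the spring, turn it a quarter turn clockwise to the stop and ease off so the spring lifts it into its catch; finish still gripping the cap, seated and locked, so I can check the seal. Leave the other things on the bench where they are.

Things in the scene. Friction and masses are not known exactly. Their poses are not given: they have to be found in the camera images.
- cam_cover: Cast aluminium engine cam cover, 140 x 380 mm, bolted down on two battens; it does not move. Origin at bench height under its centre; x across its width (away from the robot at yaw 0), y along its length, z up. Its flat top is 90 mm above the bench. On it stand the filler neck, two black fork clips with orange jaws, and black ignition coils (6 mm high) along the +x side.
- neck_mouth (a point): Centre of the rim of the round filler neck, 114 mm above the bench, with the cover's axes (z up). The neck is 58 mm across outside and stands 24 mm above the cover top. An inward dark lip (inner diameter 38 mm) is cut by two opposite notches; below it the bore is 51 mm wide. In its middle is a sprung steel plate.
- notch (a point): Middle of one of the two notches at rim height, 22 mm from the neck's axis (the other is opposite). A notch is 40 deg wide, about 15 mm. Seen from above the notch line lies 10 deg clockwise from the cover's x axis. The lugs go down here; once below the lip, 7 mm thick, they turn clockwise only, 80 deg to a stop.
- catch (a point): Middle of one of the two opposite catches, 22 mm from the neck's axis: at the clockwise end of the turn the lip is only 3.5 mm thick over 34 deg, so the lugs spring up 3.5 mm there and cannot turn back. Locked, the cap's lugs and grip bar lie along the cover's y axis.
- neck_spring (a joint): Travel (m) of the sprung plate in the neck; its face is 5 mm below the rim at 0 and moves down up to 0.0145 under the cap's nose. It pushes up with 4 N at 0 plus 0.6 N for each mm. About 0.0065 with the cap locked in its catch, 0.0125 with the cap pressed until its flange meets the rim.
- clip_a (a point): Seat of the pipe's axis in the fork clip nearer the neck, 114 mm above the bench, 24 mm above the cover top; cover's axes. The clip is 16 mm long (y), open at the top: fixed fork wall on its +x side, sprung jaw on its -x side with a steep ramp, both up to 20 to 25 mm above the seat. Push the pipe, along y, straight down over the seat: about 5 to 15 N, both clips together.
- clip_b (a point): The same for the other clip, 110 mm from clip_a along the cover's +y. Between the clips the cover top is bare, so fingers can go down on both sides of the pipe.
- jaw_a (a joint): Angle (rad) of the orange sprung jaw of clip_a: 0 closed, grows as it is pushed outward (towards -x), springs shut. The pipe needs about 0.2 to pass.
- jaw_b (a joint): The same for the jaw of clip_b.
- pipe: Straight steel pipe, 12 mm outside diameter, 220 mm long with a brass hex nut (16 mm across flats, 20 mm long) at each end; about 0.12 kg. Origin at the middle of its axis, x along the axis; the two ends are alike. It starts lying on the bench on its nuts, axis 8 mm up.
- oil_cap: Black plastic cap, 44 mm tall, 70 g, standing on its nose. Origin under the nose, z up, x along the grip bar and the two lugs (half a turn is the same). Above the origin: plug 34 mm wide to 17.5; lugs 9 mm wide, 47 across, 3 to 8; flange 62 mm wide 17.5 to 23.5; bar 56 x 18 mm, 23.5 to 44. Origin below the rim: 17.5 pressed to the flange, over 15 to turn, 11.5 locked.
- blue_bottle: Blue glass bottle, 74 mm diameter, 297 mm tall, standing; origin under its centre. Leave alone.
- milk_jug: White plastic milk jug with blue screw cap, about 100 x 100 x 230 mm, standing, handle on its -x side; origin under its centre. Leave alone.
- flat_can: Flattened tin can, 76 x 112 x 15 mm, lying; origin under its centre. Leave alone.
- steel_lid: Steel jar lid, 92 mm diameter, 13 mm high, lying; origin under its centre. Leave alone.
- spanner: Spanner, 170 mm long, lying. Leave alone.
- screwdriver: Screwdriver, 200 mm long, lying. Leave alone.
- oil_bottle: Grey engine-oil bottle with red cap, 62 x 105 x 235 mm, standing; origin under its centre. Leave alone.
There are look-alikes about, which are no part of the job. Leave any purple look-alike of the pipe alone.

How it is judged:
By the outcome, as a careful person would: the job done as asked, in the order asked, and still so for the second after the job is handed in, while the arm keeps its last pose, push and grip.
It also fails if it takes over 72 s, if anything falls off the work surface, if the arm or the gripper's body presses on something with over 40 N, if the wrist force passes 120 N, or if a joint passes its speed limit or range.

### The arm

A 6-joint arm with a two-finger parallel gripper is mounted at the origin on the work surface. World frame = base frame: x ahead of the robot, y to its left, z up, the work surface at z = 0. Lengths are in m, angles in degrees, forces in N, time in s.
With the tool pointing down it reaches from about 0.325 to 0.75 m from the base axis. Payload 7.6 kg.
Tool frame: the origin (TCP) lies between the finger pads; the fingertips stand 25 mm ahead of it and the grasp point (between the pads) lies 6 mm ahead of it; x points along the fingers, z is the direction in which the jaws open and shut, and the axes are right-handed (so a half turn about x gives the same grasp; the last joint's range is limited). The gripper opens to 85 mm and grips with 20 to 120 N. Pads are 22 mm wide; open, the fingers measure 114 mm over their backs; the gripper's body (76 mm by 85 mm) begins 54 mm behind the grasp point. The pads swing forward as they close: fully open they stand 13 mm farther back than shut.
Start: joints at [-80.632, 2.991, 80.254, -0, 96.75, -4.028], TCP at [0.122, -0.511, 0.256] pointing down, gripper open.
Joint ranges: [-166.34, 166.34], [-52.06, 124.39], [6.96, 135.62], [-60.46, 240.46], [14.63, 156.25], [-167.68, 167.68]. Speed limits (degrees/s): [147.25, 147.25, 172.46, 180, 180, 180].

### API

Orientations are given as a 3x3 rotation matrix whose columns are the frame's x, y, z axes.
In Python, from workcell import manip, read_camera, finder gives the robot as it stands.
- The arm moves only by the tool drive_tool, never from a script. Its argument "motion" is a list of rows, each a list of 3 entries, a list of its own where there are three numbers: the turn, a rotation vector about the tool's x, y, z in degrees, then the shift along the tool's x, y, z in cm, then the finger opening in cm, from 0 to 8.54. In form: [[[wx, wy, wz], [x, y, z], jaw], ...]. A call has 1 to 8 rows; each row shifts and turns the commanded pose from where the row before left it, along the tool's axes as they then stand; what a row does not reach is not made up. A row lasts 1/8 s, in which the tool goes at most 62.5 mm and 10.7 degrees, less where a joint would pass 70% of its speed; a pose out of reach is approached as far as the arm can. A call is refused whole if a number of a shift passes 6.25 or a number of a turn 10.7, either way. A call with a gripper value outside its range is refused whole. The fingers move at their own pace and stop on an object; "newtons" is the grip in N (left out, the last holds). Time passes only in rows, so rows that do not move let the fingers close. It gives the time, the measured TCP pose, the force and the opening at its end, in the units of the state.
- manip.get_obs(): the state, without advancing time (a new reading comes with each control period).
- read_camera(name): name is "side" or "top"; returns a dict with "color" (400x640x3 uint8, red, green, blue), "K" (3x3 intrinsics, pixels), "rvec" (rotation vector, rad) and "tvec" (3), from world to camera coordinates, as OpenCV has them. Camera axes: x right, y down, z forward; pixel columns grow to the right and rows downward; lengths in m; the calibration is good to about 2 mm. A picture is of the moment at which its call begins. There is no depth.
- manip.sign_off(): hands the job in, once; it reports no verdict.
Trained networks look in the newest picture that a camera, given by its name, has taken for a name from the list of things; names that differ only in an ending like _2 or _b are one class to them, and where a whole thing is asked for, a point or a joint stands for the part that bears it (a point fixed in the world has none). Each returns a list of dicts, best first, with "p" (0 to 1); they miss things now and then, are a little off and sometimes report something else, mostly with a low value. They report only what shows in the picture. A call takes as long as a camera call. They do not tell look-alikes from the thing itself.
- finder.spot_in(thing, camera): "box" ([left, top, right, bottom] in pixels, round what is visible of it).
The state is a dict: "time": time; "joint_pos": joint angles; "joint_velocities": joint speeds; "effort": joint torques, N m; "tool_pos": TCP position; "orientation": TCP orientation; "force": force on the tool from outside, world axes, zero at the start; "wrist_torque": the same for the moment, N m; "gripper_width": finger opening in m.
Only numpy, scipy, OpenCV 4.12 (cv2) and the standard library are available. Lean on these libraries where they do the work, as an engineer would, in place of code of your own. Each camera call takes 0.05 s, during which the arm holds its last target.

## Working session

There is one attempt and no reset: what is moved stays moved. The work goes in short steps, Python scripts to look and compute and a tool call to move; the robot and the scene stay as the last step left them, time stands still between calls to the robot, and variables do not carry over. Pictures are saved under pics/ and viewed, and the job is handed in when it is done.

Besides the shell and the picture viewer there is one more tool, called after "Emit:" as name(argument=value, ...) on one line, values as JSON. drive_tool: Moves the arm, as the interface text tells. Its arguments: {"type":"object","properties":{"motion":{"type":"array"},"newtons":{"type":"number"}},"required":["motion"]}

```bash
ls; mkdir -p pics
python3 - <<'E'
from workcell import manip, read_camera, finder
import cv2
print(manip.get_obs())
for n in ("side","top"):
    c=read_camera(n); cv2.imwrite(f"pics/{n}0.png",c["color"][:,:,::-1]); print(n,c["K"],c["rvec"],c["tvec"])
    for t in ["cam_cover","neck_mouth","pipe","oil_cap","clip_a","jaw_a"]:
        try: print(t,[( [round(v) for v in d["box"]],round(d["p"],2)) for d in finder.spot_in(t,n)])
        except Exception as e: print(t,e)
E
```

```text
pics
{'time': 0.0, 'joint_pos': array([-8.06312535e+01,  3.02808680e+00,  8.03153656e+01, -1.24481502e-03,
        9.67508632e+01, -4.02887222e+00]), 'joint_velocities': array([-0.01725935,  0.01953859,  0.04062713,  0.03432086,  0.05152582,
       -0.01419544]), 'effort': array([-2.50597710e-03, -3.81667578e+01, -3.60188913e+01, -3.10152491e-04,
        6.18618855e-03, -9.84128320e-06]), 'tool_pos': array([ 0.12160909, -0.51043427,  0.25544381]), 'orientation': array([[-2.89255576e-04,  9.72786110e-01,  2.31704769e-01],
       [ 1.62064824e-03,  2.31704930e-01, -9.72784765e-01],
       [-9.99998645e-01,  9.41285090e-05, -1.64356604e-03]]), 'force': array([-0.25282076, -0.34252859,  0.08592884]), 'wrist_torque': array([ 0.02091856,  0.01936532, -0.03044804]), 'gripper_width': 0.08537363489263129}
side [[381.34450423   0.         314.73211085]
 [  0.         381.34450423 197.93742078]
 [  0.           0.           1.        ]] [ 0.75384248 -2.70687819  0.93055603] [0.42590332 0.26093532 1.04131146]
cam_cover [([242, 156, 351, 260], 0.95), ([299, 111, 326, 127], 0.38)]
neck_mouth [([239, 152, 349, 260], 0.67), ([200, 185, 238, 225], 0.35)]
pipe [([350, 124, 386, 158], 0.61), ([395, 172, 429, 176], 0.58)]
oil_cap [([219, 294, 242, 324], 0.92), ([283, 217, 288, 229], 0.24)]
clip_a [([242, 155, 350, 261], 0.63)]
jaw_a [([285, 216, 287, 225], 0.6), ([242, 155, 349, 260], 0.15)]
top [[406.7719904    0.         316.77667189]
 [  0.         406.7719904  194.80769094]
 [  0.           0.           1.        ]] [ 2.16570259 -2.18715604  0.07703214] [-0.01966741  0.51766148  1.26870968]
cam_cover [([238, 157, 367, 212], 0.9)]
neck_mouth [([237, 158, 366, 213], 0.96), ([474, 222, 536, 242], 0.36)]
pipe [([422, 108, 434, 170], 0.66), ([402, 250, 437, 312], 0.61), ([417, 168, 448, 230], 0.5)]
oil_cap [([180, 188, 201, 208], 0.79), ([342, 189, 353, 197], 0.45)]
clip_a [([238, 157, 368, 212], 0.72)]
jaw_a []
```

Run:
```python
import cv2
a=cv2.imread("pics/top0.png"); s=cv2.imread("pics/side0.png")
cv2.imwrite("pics/top0f.png",a); 
cv2.imwrite("pics/top0c.png",cv2.resize(a[140:230,225:380],None,fx=5,fy=5,interpolation=cv2.INTER_CUBIC))
cv2.imwrite("pics/side0c.png",cv2.resize(s[110:330,190:440],None,fx=2.7,fy=2.7,interpolation=cv2.INTER_CUBIC))
cv2.imwrite("pics/top0d.png",cv2.resize(a[100:320,380:560],None,fx=2.7,fy=2.7,interpolation=cv2.INTER_CUBIC))
```

```text
(no output)
```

View pics/top0.png

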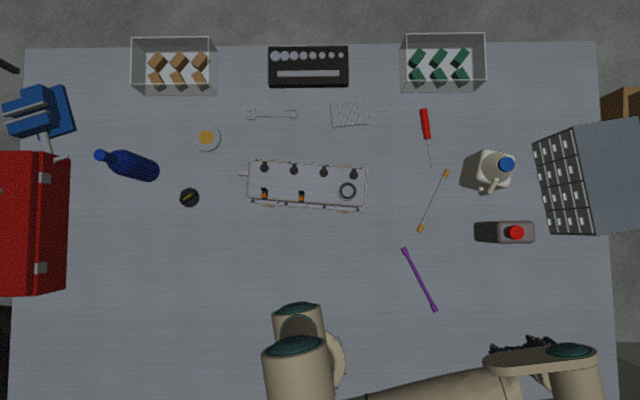

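View pics/side0.png

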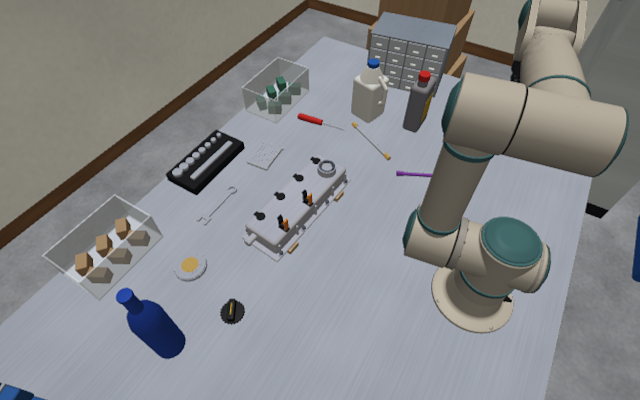

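View pics/top0c.png

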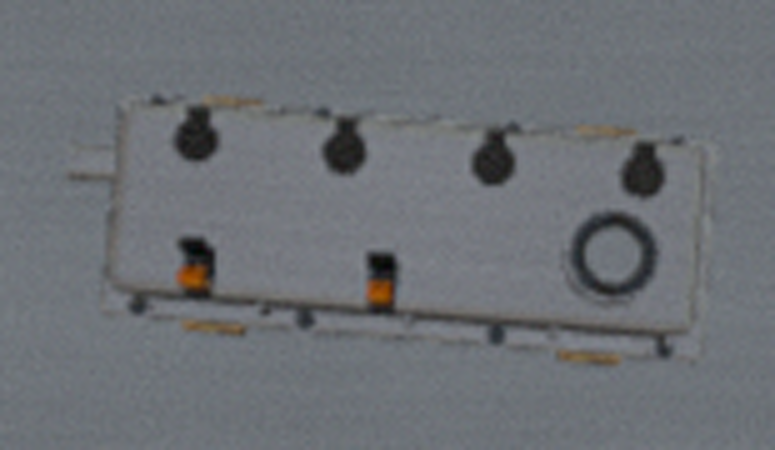

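View pics/side0c.png

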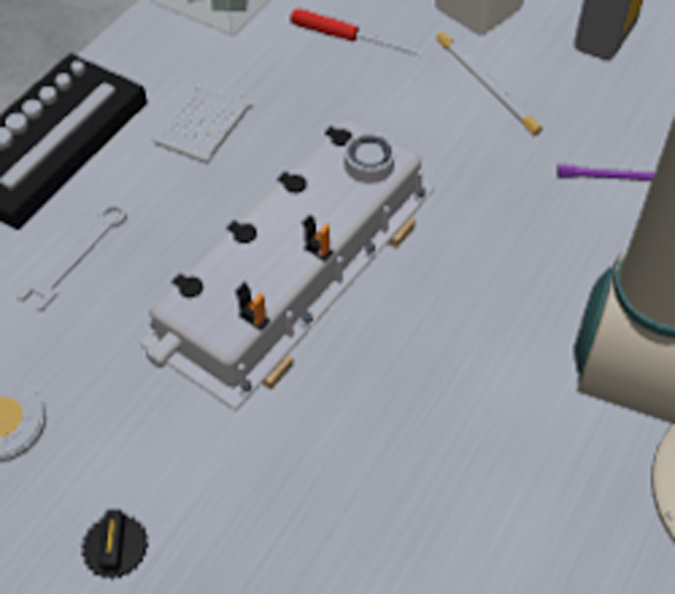

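View pics/top0d.png

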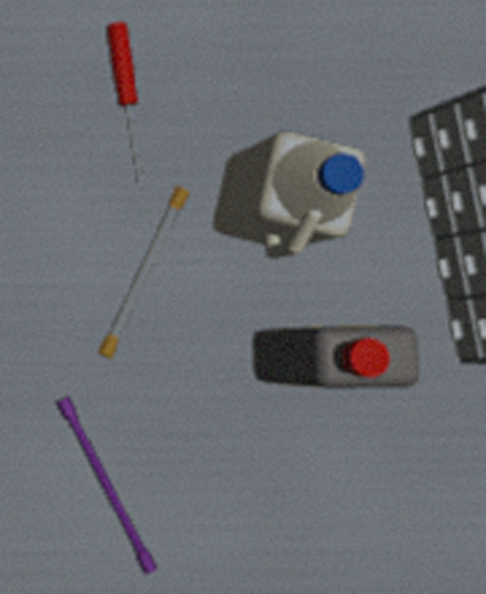

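```bash
cat > h.py <<'E'
import numpy as np, cv2
from workcell import manip, read_camera, finder
def cam(n): return read_camera(n)
def ray(c,uv):
    R=cv2.Rodrigues(np.array(c["rvec"],float))[0]; t=np.array(c["tvec"],float).ravel()
    o=-R.T@t; d=R.T@np.linalg.inv(c["K"])@np.array([uv[0],uv[1],1.]); return o,d/np.linalg.norm(d)
def onz(c,uv,z):
    o,d=ray(c,uv); return o+d*(z-o[2])/d[2]
def proj(c,P):
    return cv2.projectPoints(np.atleast_2d(np.array(P,float)),np.array(c["rvec"],float),np.array(c["tvec"],float),c["K"],None)[0].reshape(-1,2)
def tri(c1,u1,c2,u2):
    o1,d1=ray(c1,u1);o2,d2=ray(c2,u2)
    s=np.linalg.lstsq(np.c_[d1,-d2],o2-o1,rcond=None)[0]
    a,b=o1+s[0]*d1,o2+s[1]*d2; return (a+b)/2,np.linalg.norm(a-b)
def blobs(mask,roi,mina=4):
    l,t,r,b=roi; m=np.zeros_like(mask,np.uint8); m[t:b,l:r]=mask[t:b,l:r]
    n,L,S,C=cv2.connectedComponentsWithStats(m,connectivity=8)
    return [(C[i].round(2).tolist(),S[i].tolist()) for i in range(1,n) if S[i][4]>=mina]
def hsv(c): return cv2.cvtColor(c["color"],cv2.COLOR_RGB2HSV)
def orange(c):
    H=hsv(c).astype(int); return ((H[...,0]>5)&(H[...,0]<26)&(H[...,1]>130)&(H[...,2]>90)).astype(np.uint8)
def crop(c,roi,f,name):
    l,t,r,b=roi; cv2.imwrite(f"pics/{name}.png",cv2.resize(c["color"][t:b,l:r,::-1],None,fx=f,fy=f,interpolation=cv2.INTER_CUBIC))
E
python3 - <<'E'
from h import *
T=cam("top");S=cam("side")
print("top or",blobs(orange(T),(230,140,380,230),2)); print("top nuts",blobs(orange(T),(400,150,460,240),2))
print("side or",blobs(orange(S),(230,140,360,270),2)); print("side nuts",blobs(orange(S),(345,110,400,170),2))
for n,c,roi in(("top",T,(230,140,380,230)),("side",S,(230,140,360,270))):
    g=cv2.cvtColor(c["color"],cv2.COLOR_RGB2GRAY); print(n,"dark",blobs((g<75).astype(np.uint8),roi,6))
# cap
for n,c,roi in(("top",T,(170,180,210,215)),("side",S,(205,285,255,335))):
    g=cv2.cvtColor(c["color"],cv2.COLOR_RGB2GRAY); print(n,"cap",blobs((g<75).astype(np.uint8),roi,6)); crop(c,roi,12,n+"_cap0")
crop(S,(300,140,360,200),10,"neck_s0")
E
```

```text
top or [([263.05, 194.81], [261, 193, 5, 5, 21]), ([300.42, 197.89], [299, 196, 4, 5, 19])]
top nuts [([445.69, 172.97], [443, 170, 6, 7, 29]), ([419.91, 227.97], [417, 224, 6, 8, 32])]
side or [([309.57, 198.23], [307, 193, 5, 12, 35]), ([285.15, 223.9], [282, 219, 6, 11, 41])]
side nuts [([354.08, 124.69], [352, 123, 5, 5, 13]), ([386.35, 155.88], [384, 154, 6, 5, 17])]
top dark [([263.99, 166.59], [260, 161, 9, 11, 68]), ([293.54, 169.28], [290, 164, 8, 11, 69]), ([323.48, 171.52], [320, 166, 8, 11, 64]), ([353.18, 173.82], [349, 168, 9, 11, 65]), ([347.3, 190.59], [339, 183, 17, 16, 115]), ([263.98, 193.69], [257, 188, 12, 12, 64]), ([296.66, 198.32], [281, 191, 25, 15, 80]), ([252.33, 199.75], [251, 198, 4, 5, 12]), ([272.5, 200.0], [270, 200, 6, 1, 6]), ([312.5, 203.0], [308, 203, 10, 1, 10]), ([325.21, 205.04], [319, 203, 16, 6, 28]), ([340.0, 205.0], [337, 205, 7, 1, 7]), ([349.5, 206.0], [345, 206, 10, 1, 10]), ([356.9, 208.8], [356, 207, 3, 5, 10])]
side dark [([235.38, 148.29], [230, 140, 14, 22, 200]), ([314.98, 160.05], [311, 157, 9, 7, 40]), ([329.41, 163.3], [323, 161, 12, 9, 27]), ([298.04, 177.1], [293, 174, 10, 7, 49]), ([336.5, 186.5], [334, 184, 6, 6, 6]), ([306.79, 198.5], [302, 190, 11, 17, 94]), ([279.47, 195.61], [274, 192, 11, 8, 57]), ([259.54, 215.51], [254, 212, 11, 8, 61]), ([282.78, 223.99], [278, 215, 12, 17, 100]), ([294.86, 247.0], [292, 244, 6, 7, 7])]
top cap [([188.98, 197.13], [179, 188, 20, 19, 293])]
side cap [([232.31, 311.83], [221, 299, 24, 25, 412])]
```

Run:
```python
from h import *
T=cam("top");S=cam("side")
P=lambda a:np.round(np.array(a)*1000,1)
coT=[[263.99,166.59],[293.54,169.28],[323.48,171.52],[353.18,173.82]]
coS=[[259.54,215.51],[279.47,195.61],[298.04,177.1],[314.98,160.05]]
A=[];B=[]
for a,b in zip(coT,coS):
    A.append(onz(T,a,.096));B.append(onz(S,b,.096)); p=tri(T,a,S,b); print("coil",P(A[-1]),P(B[-1]),P(p[0]),P(p[1]))
for X in(A,B):
    X=np.array(X); d=np.polyfit(X[:,1],X[:,0],1); print("yaw",-np.degrees(np.arctan(d[0])))
for a,b in (([263.05,194.81],[285.15,223.9]),([300.42,197.89],[309.57,198.23])):
    p=tri(T,a,S,b); print("jaw",P(p[0]),P(p[1]))
print("neck top",P(onz(T,[347.3,190.59],.114)))
N=[]
for a,b in (([445.69,172.97],[354.08,124.69]),([419.91,227.97],[386.35,155.88])):
    p=tri(T,a,S,b); print("nut",P(p[0]),P(p[1]),P(onz(T,a,.008)),P(onz(S,b,.008)))
```

```text
coil [598.1 132.3  96. ] [599.7 135.4  96. ] [599.7 133.4  93.4] 2.9
coil [588.9  43.6  96. ] [592.   46.2  96. ] [590.9  44.6  94.6] 3.9
coil [581.2 -46.2  96. ] [584.2 -43.6  96. ] [583.1 -45.3  94.6] 3.8
coil [ 573.3 -135.    96. ] [ 576.9 -132.4   96. ] [ 575.4 -134.1   95. ] 4.3
yaw -5.251775727062427
yaw -4.878192827808973
jaw [511.6 132.3 116.4] 0.5
jaw [501.1  22.4 117.1] 0.0
neck top [ 521.5 -115.4  114. ]
nut [ 585.6 -436.4   12. ] 3.8 [ 584.4 -438.4    8. ] [ 589.2 -439.8    8. ]
nut [ 411.4 -349.2   11.5] 3.9 [ 409.6 -350.8    8. ] [ 414.2 -351.6    8. ]
```

View pics/top_cap0.png

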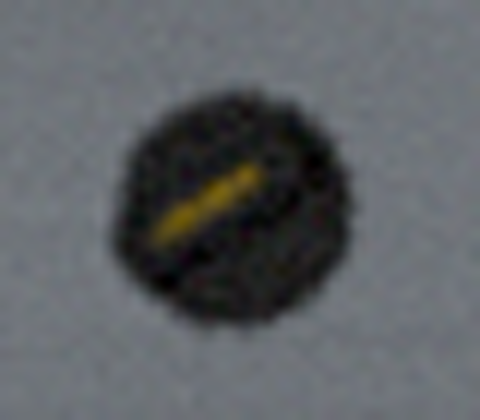

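View pics/side_cap0.png

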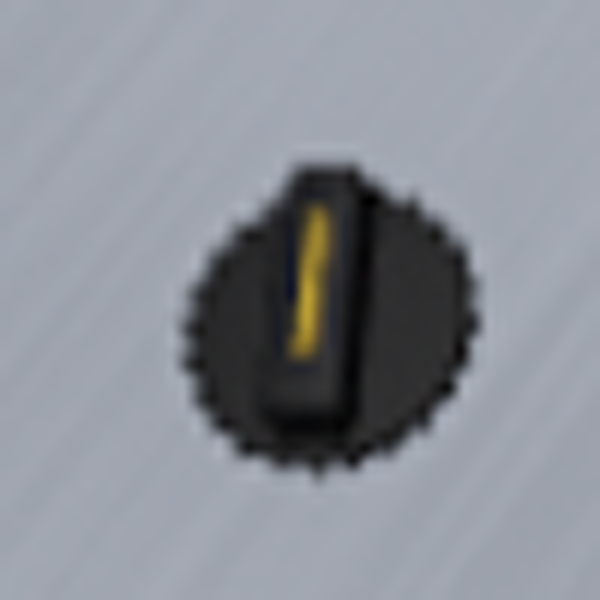

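View pics/neck_s0.png

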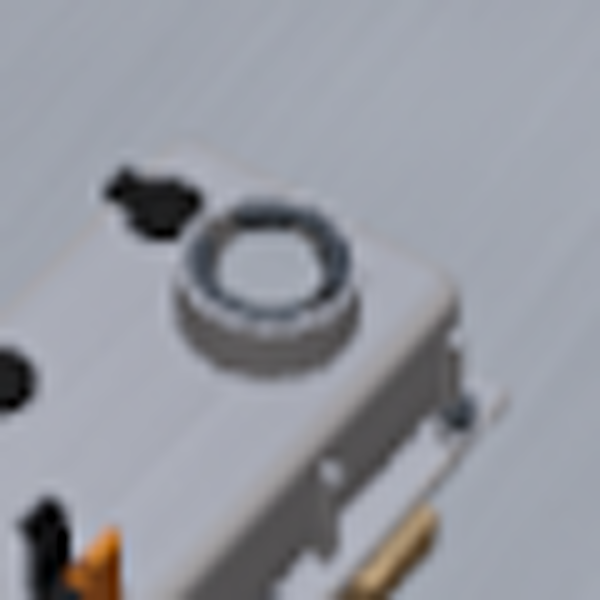

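Run:
```python
from h import *
T=cam("top");S=cam("side")
crop(S,(296,182,320,212),20,"clipa_s");crop(T,(288,184,312,208),20,"clipa_t")
crop(S,(272,208,296,238),20,"clipb_s");
a=cv2.imread("pics/clipa_s.png");b=cv2.imread("pics/clipa_t.png");c=cv2.imread("pics/clipb_s.png")
pad=lambda i:cv2.copyMakeBorder(i,0,600-i.shape[0],0,0,0)
o=np.hstack([pad(a),pad(b),pad(c)]);cv2.imwrite("pics/clips.png",cv2.resize(o,None,fx=.55,fy=.55))
```

```text
(no output)
```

View pics/clips.png

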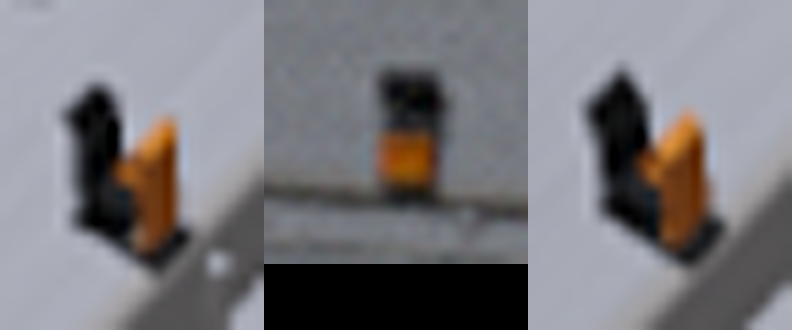

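Run:
```python
from h import *
T=cam("top");S=cam("side")
P=lambda a:np.round(np.array(a)*1000,1)
q=np.radians(-5.1);R=np.array([[np.cos(q),-np.sin(q)],[np.sin(q),np.cos(q)]])
loc=lambda p:np.round(R.T@(np.array(p)[:2])*1000,1)
pa=lambda u,v:(296+u/11-.5,182+v/11-.5)
pt=lambda u,v:(288+u/11-.5,184+v/11-.5)
pb=lambda u,v:(272+u/11-.5,208+v/11-.5)
for n,uv in(("front",(160,270)),("left",(74,218)),("right",(188,238))):
    p=onz(S,pa(*uv),.091); print("a",n,P(p),"coverframe",loc(p))
for n,uv in(("front",(690-528,268)),("left",(600-528,210)),("right",(725-528,228))):
    p=onz(S,pb(*uv),.091); print("b",n,P(p),"coverframe",loc(p))
for n,uv,z in(("wall far",(147,68),.137),("wall near",(147,125),.115),("jaw far",(143,132),.120),("jaw far hi",(143,132),.137),("jaw near",(143,185),.137),("base near",(143,198),.091),("base near",(143,198),.097)):
    p=onz(T,pt(*uv),z); print("top a",n,P(p),loc(p))
# wall top corner in side
for n,uv,z in (("wall far-left top",(68,110),.137),("wall top right",(105,88),.137),("jaw top left +y",(140,150),.137),("jaw top -y",(168,118),.137)):
    print("s a",n,loc(onz(S,pa(*uv),z)))
print("jaw",loc([.5011,.0224]),loc([.5116,.1323]),"neck",loc([.5215,-.1154]))
```

```text
a front [495.8  29.2  91. ] coverframe [491.2  73.2]
a left [524.8  26.3  91. ] coverframe [520.3  72.8]
a right [495.   16.3  91. ] coverframe [491.6  60.2]
b front [505.5 139.6  91. ] coverframe [491.1 184. ]
b left [535.  136.9  91. ] coverframe [520.7 183.9]
b right [504.6 125.   91. ] coverframe [491.5 169.3]
top a wall far [523.4  20.  137. ] [519.6  66.5]
top a wall near [510.2  21.2 115. ] [506.3  66.4]
top a jaw far [508.  22. 120.] [504.   67.1]
top a jaw far hi [506.6  21.2 137. ] [502.7  66.1]
top a jaw near [492.7  21.3 137. ] [488.9  65. ]
top a base near [492.2  23.5  91. ] [488.2  67.2]
top a base near [491.8  23.2  97. ] [487.8  66.9]
s a wall far-left top [520.4  72.8]
s a wall top right [517.1  61.3]
s a jaw top left +y [497.3  72.4]
s a jaw top -y [497.8  59.7]
jaw [497.1  66.9] [497.8 177.3] neck [529.7 -68.6]
```

```bash
cat > plan.py <<'E'
from h import *
from scipy.spatial.transform import Rotation as Ro
import sys
def plan(way,jaw,maxs=5.0,maxr=9.0,start=None):
    """way: list of (x,y,z,jawangle deg) ; tool down. prints rows [[wx,wy,wz],[x,y,z],jaw]"""
    o=manip.get_obs(); p=np.array(o["tool_pos"]); R=np.array(o["orientation"])
    rows=[]
    for (x,y,z,a) in way:
        a=np.radians(a); Rt=np.array([[0,-np.sin(a)*-1*1,np.cos(a)],[0,0,np.sin(a)],[-1,0,0]],float)
        zc=np.array([np.cos(a),np.sin(a),0]); xc=np.array([0,0,-1.]); Rt=np.c_[xc,np.cross(zc,xc),zc]
        t=np.array([x,y,z])
        d=t-p; rv=Ro.from_matrix(R.T@Rt).as_rotvec(degrees=True)
        n=max(1,int(np.ceil(np.linalg.norm(d)*100/maxs)),int(np.ceil(np.linalg.norm(rv)/maxr)))
        for i in range(n):
            k=n-i
            s=np.round(R.T@((t-p)/k)*100,2); w=np.round(Ro.from_matrix(R.T@Rt).as_rotvec(degrees=True)/k,1)
            rows.append([w.tolist(),s.tolist(),jaw])
            p=p+R@s/100; R=R@Ro.from_rotvec(w,degrees=True).as_matrix()
    for i in range(0,len(rows),8): print(rows[i:i+8])
    print("end",p.round(4),"n",len(rows))
def st():
    o=manip.get_obs(); R=o["orientation"]
    print("t",round(o["time"],2),"p",np.round(o["tool_pos"],4),"jawang",round(float(np.degrees(np.arctan2(R[1,2],R[0,2]))),2),"xax",np.round(R[:,0],3),"F",np.round(o["force"],1),"M",np.round(o["wrist_torque"],2),"w",round(o["gripper_width"],4),"q",np.round(o["joint_pos"],1))
E
python3 - <<'E'
from plan import *
plan([(.25,-.36,.256,-90),(.499,-.395,.15,-116.7)],8.54)
S=cam("side");T=cam("top")
for n in("blue_bottle","oil_bottle","milk_jug"):
    for c,cn in((T,"top"),(S,"side")): print(n,cn,[( [round(v) for v in d["box"]],round(d["p"],2)) for d in finder.spot_in(n,cn)][:2])
print(onz(T,(190.,197.),.03),onz(S,(231.5,311),.03),onz(T,(152,172),0),onz(T,(474,232),0),onz(T,(462,190),0))
E
```

```text
[[[3.3, 0.0, 0.0], [0.01, 3.99, -2.92], 8.54], [[3.4, 0.0, 0.0], [0.01, 3.82, -3.15], 8.54], [[3.3, 0.0, 0.0], [0.01, 3.63, -3.37], 8.54], [[3.4, 0.0, 0.0], [0.0, 3.43, -3.57], 8.54], [[4.4, 0.0, -0.0], [1.77, 4.15, 0.58], 8.54], [[4.5, 0.0, -0.0], [1.77, 4.18, 0.26], 8.54], [[4.4, 0.0, -0.0], [1.77, 4.19, -0.07], 8.54], [[4.5, 0.0, -0.0], [1.76, 4.17, -0.38], 8.54]]
[[[4.4, 0.0, -0.0], [1.77, 4.13, -0.71], 8.54], [[4.5, 0.0, -0.0], [1.76, 4.06, -1.03], 8.54]]
end [ 0.4989 -0.395   0.15  ] n 10
blue_bottle top [([93, 150, 157, 181], 0.82)]
blue_bottle side [([116, 289, 187, 357], 0.77), ([243, 152, 351, 259], 0.43)]
oil_bottle top [([472, 224, 537, 242], 0.94), ([420, 108, 435, 168], 0.73)]
oil_bottle side [([403, 71, 438, 131], 0.82)]
milk_jug top [([455, 150, 514, 194], 0.65)]
milk_jug side [([351, 60, 390, 124], 0.84)]
[0.51384025 0.37505659 0.03      ] [0.5167479  0.38315492 0.03      ] [0.5988426  0.50971209 0.        ] [ 0.39511857 -0.52427013  0.        ] [ 0.52980322 -0.49125082  0.        ]
```

Emit:
drive_tool(motion=[[[3.3, 0, 0], [0, 4.0, -2.9], 8.54], [[3.4, 0, 0], [0, 3.8, -3.15], 8.54], [[3.3, 0, 0], [0, 3.6, -3.4], 8.54], [[3.4, 0, 0], [0, 3.4, -3.6], 8.54], [[4.4, 0, 0], [1.7, 4.15, 0.6], 8.54], [[4.5, 0, 0], [1.7, 4.2, 0.3], 8.54], [[4.4, 0, 0], [1.7, 4.2, -0.1], 8.54], [[4.5, 0, 0], [1.7, 4.2, -0.4], 8.54]])

```text
time: 2.5
tool_pos: [0.4174, -0.3832, 0.1878]
orientation: [[0.0, 0.951, -0.308], [-0.0, -0.308, -0.951], [-1.0, 0.0, 0.0]]
force: [0.2, -0.2, 1.6]
gripper_width: 0.0853
```

Emit:
drive_tool(motion=[[[4.4, 0, 0], [1.8, 4.1, -0.7], 8.54], [[4.5, 0, 0], [1.8, 4.1, -1.0], 8.54], [[0, 0, 0], [0, 0, 0], 8.54], [[0, 0, 0], [0, 0, 0], 8.54]])

```text
time: 3.0
tool_pos: [0.4986, -0.3954, 0.1525]
orientation: [[-0.0, 0.894, -0.449], [-0.0, -0.449, -0.894], [-1.0, -0.0, 0.0]]
force: [-0.1, -1.0, 1.2]
gripper_width: 0.0852
```

Run:
```python
from plan import *
st()
T=cam("top");S=cam("side")
crop(T,(390,120,480,260),4,"p1t");crop(S,(320,80,440,200),5,"p1s")
plan([(.499,-.395,.029,-116.7)],8.54)
```

```text
t 3.0 p [ 0.4986 -0.3954  0.1525] jawang -116.67 xax [-0. -0. -1.] F [-0.1 -1.   1.2] M [-0.03 -0.   -0.05] w 0.0852 q [-41.7  23.8  67.9  -0.   88.2  74.9]
[[[-0.0, 0.0, -0.0], [4.16, -0.0, -0.03], 8.54], [[-0.0, 0.0, -0.1], [4.16, -0.0, -0.03], 8.54], [[-0.0, 0.0, -0.0], [4.16, 0.01, -0.04], 8.54]]
end [ 0.4991 -0.395   0.029 ] n 3
```

View pics/p1t.png

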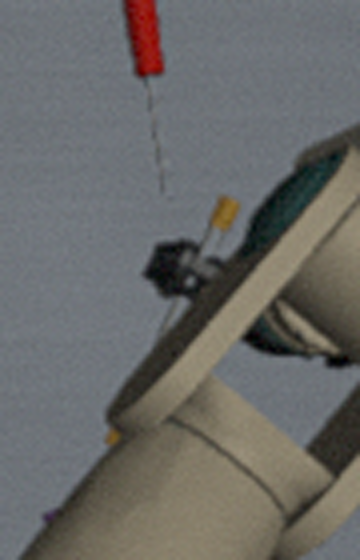

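View pics/p1s.png

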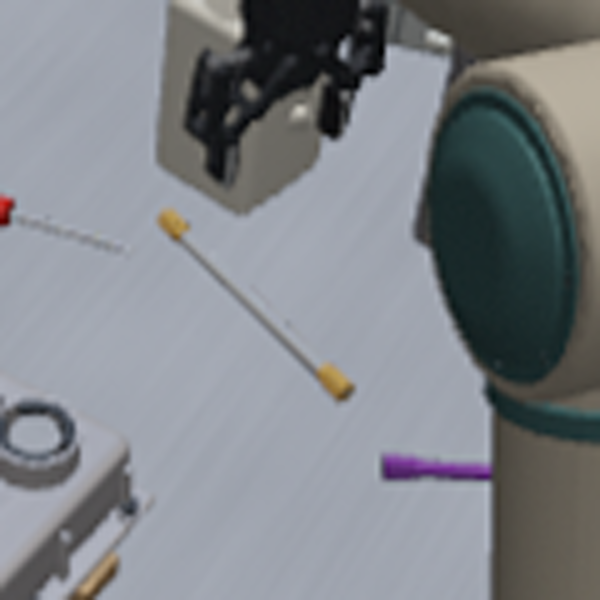

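Run:
```python
from plan import *
T=cam("top");S=cam("side")
crop(S,(320,0,520,150),4,"p2s");crop(T,(380,100,560,260),4,"p2t")
for z in(.3,.35,.4): print(onz(T,(465,175),z))
print("jug",onz(T,(505,164),.23),onz(T,(462,190),0),onz(T,(455,187),.0),onz(S,(320+0,0),0))
```

```text
[ 0.54065573 -0.39542492  0.3       ]
[ 0.5343965  -0.37754285  0.35      ]
[ 0.52813726 -0.35966078  0.4       ]
jug [ 0.57771481 -0.52752212  0.23      ] [ 0.52980322 -0.49125082  0.        ] [ 0.53971608 -0.46918837  0.        ] [ 1.23121808 -1.26398671  0.        ]
```

View pics/p2s.png

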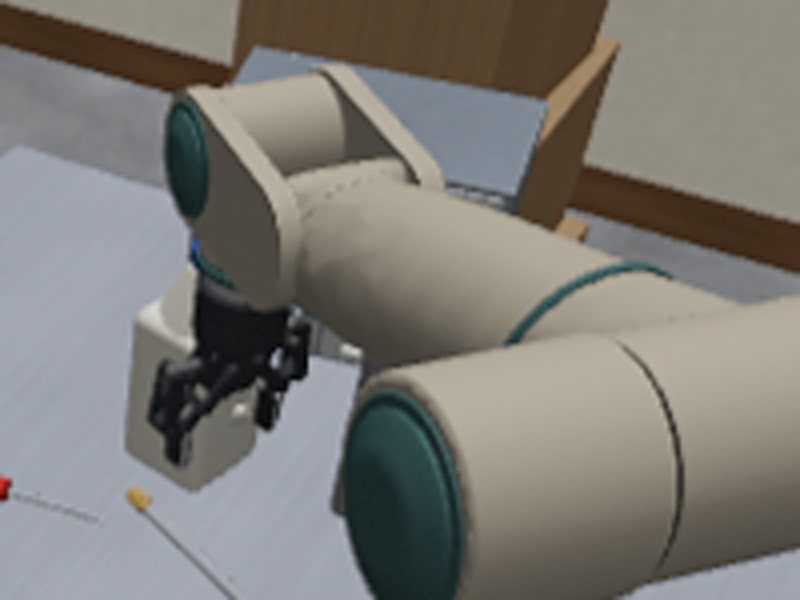

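View pics/p2t.png

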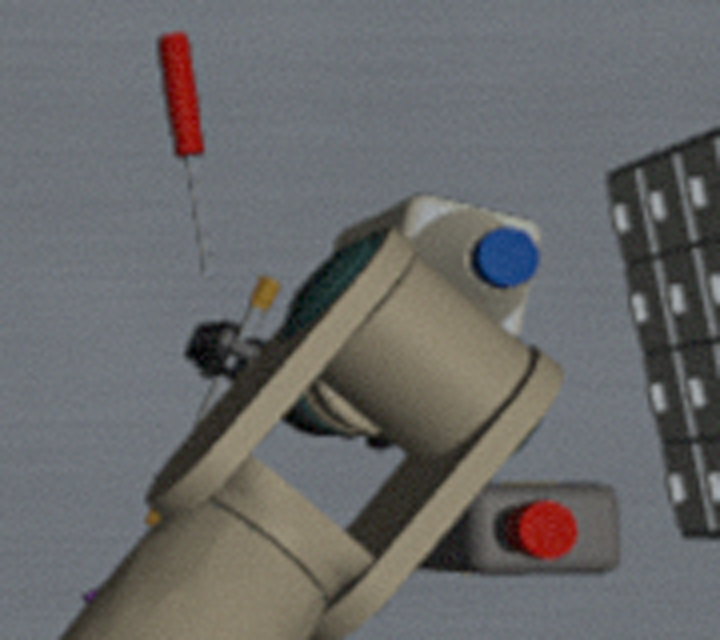

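Run:
```python
from plan import *
T=cam("top");S=cam("side")
print("cap of j5",tri(T,(465,169),S,(367,38.5)))
# other fork plate bottom: flange region bottom at side crop (215,270)
print(tri(T,(462,202),S,(374,68)))
for z in(.3,.35,.4,.45): print(z,proj(T,[.4986,-.3954,z]),proj(S,[.4986,-.3954,z]))
```

```text
cap of j5 (array([ 0.53944191, -0.35675616,  0.41048011]), np.float64(0.0016228157474530585))
(array([ 0.48939654, -0.36717822,  0.32738401]), np.float64(0.03871297770570852))
0.3 [[465.64467818 191.88429307]] [[380.63176876  70.27461395]]
0.35 [[473.20608891 190.03974982]] [[382.81186858  55.48660363]]
0.4 [[481.599108   187.99234263]] [[385.14873614  39.63520948]]
0.45 [[490.96890978 185.70665744]] [[387.65991147  22.60145425]]
```

Emit:
drive_tool(motion=[[[0, 0, 0], [4.15, 0, 0], 8.54], [[0, 0, 0], [4.15, 0, 0], 8.54], [[0, 0, 0], [2.5, 0, 0], 8.54], [[0, 0, 0], [1.6, 0, 0], 8.54], [[0, 0, 0], [0, 0, 0], 8.54]])

```text
time: 3.92
tool_pos: [0.4984, -0.3951, 0.0277]
orientation: [[-0.001, 0.893, -0.45], [0.001, -0.45, -0.893], [-1.0, -0.001, -0.0]]
force: [-0.4, 0.4, 0.6]
gripper_width: 0.0855
```

Run:
```python
from plan import *
st()
T=cam("top");S=cam("side")
crop(T,(390,120,480,260),4,"p3t");crop(S,(330,80,420,180),6,"p3s")
```

```text
t 3.92 p [ 0.4984 -0.3951  0.0277] jawang -116.71 xax [-0.001  0.001 -1.   ] F [-0.4  0.4  0.6] M [ 0.    0.02 -0.01] w 0.0855 q [-41.7  30.9  73.5  -0.   75.7  75. ]
```

View pics/p3s.png

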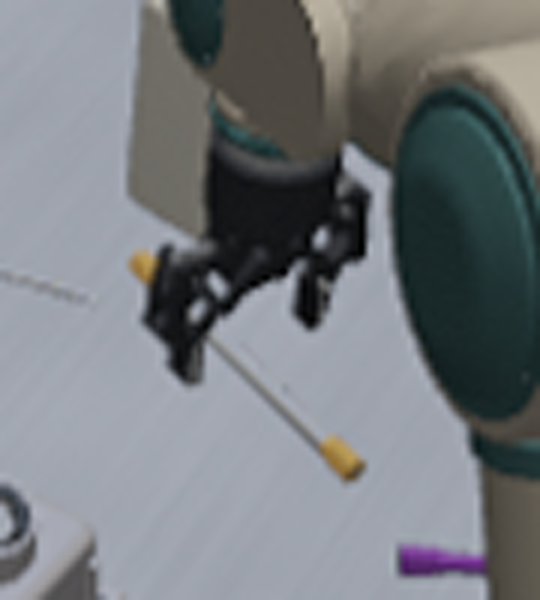

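The fingers straddle the steel pipe near its middle (around px 200,340 in the crop). Closing.

Emit:
drive_tool(motion=[[[0, 0, 0], [0, 0, 0], 0.8], [[0, 0, 0], [0, 0, 0], 0.8], [[0, 0, 0], [0, 0, 0], 0.8], [[0, 0, 0], [0, 0, 0], 0.8], [[0, 0, 0], [0, 0, 0], 0.8], [[0, 0, 0], [0, 0, 0], 0.8], [[0, 0, 0], [0, 0, 0], 0.8], [[0, 0, 0], [0, 0, 0], 0.8]], newtons=80)

```text
time: 5.03
tool_pos: [0.4989, -0.3953, 0.0286]
orientation: [[0.0, 0.893, -0.449], [-0.0, -0.449, -0.893], [-1.0, 0.0, 0.0]]
force: [-1.1, 1.9, 3.5]
gripper_width: 0.0095
```

Emit:
drive_tool(motion=[[[0, 0, 0], [-3, 0, 0], 0.8], [[0, 0, 0], [-5, 0, 0], 0.8], [[0, 0, 0], [-5, 0, 0], 0.8], [[0, 0, 0], [-5, 0, 0], 0.8], [[0, 0, 0], [-4, 0, 0], 0.8], [[0, 0, 0], [0, 0, 0], 0.8]])

```text
time: 5.78
tool_pos: [0.4997, -0.3961, 0.2521]
orientation: [[0.005, 0.893, -0.449], [-0.005, -0.449, -0.893], [-1.0, 0.007, 0.002]]
force: [0.2, 0.0, -0.8]
gripper_width: 0.0096
```

Run:
```python
from plan import *
st()
T=cam("top");S=cam("side")
crop(T,(390,120,520,260),4,"p4t");crop(S,(320,40,440,170),4.5,"p4s")
print(blobs(orange(T),(390,120,480,260),3),blobs(orange(S),(320,40,440,170),3))
```

```text
t 5.78 p [ 0.4997 -0.3961  0.2521] jawang -116.71 xax [ 0.005 -0.005 -1.   ] F [ 0.2  0.  -0.8] M [-0.    0.01  0.02] w 0.0096 q [-41.7  21.3  59.8  -0.   98.5  75. ]
[([471.64, 159.94], [469, 157, 7, 8, 33])] [([359.17, 74.0], [357, 72, 6, 5, 18]), ([396.81, 105.81], [394, 103, 7, 7, 31])]
```

View pics/p4s.png

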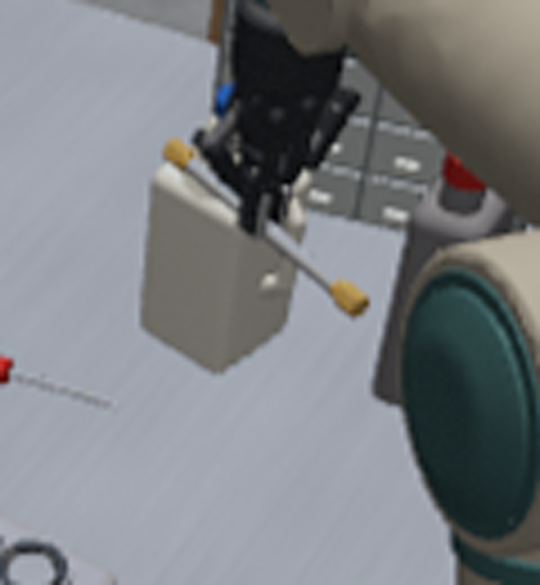

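View pics/p4t.png

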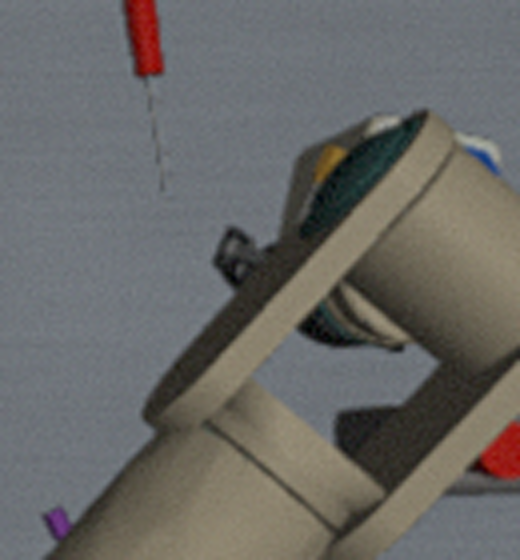

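Run:
```python
from plan import *
T=cam("top");S=cam("side")
z=.2316; a=onz(S,(359.17,74),z);b=onz(S,(396.81,105.81),z);t=onz(T,(471.64,159.94),z)
print(a,b,(a+b)/2,np.linalg.norm(a-b),np.degrees(np.arctan2(*(a-b)[[1,0]])));print(t, tri(T,(471.64,159.94),S,(359.17,74)))
ax=np.array([.893,-.449]); tc=np.array([.4997,-.3961])
n=np.array([.449,.893])
for p in(a,b,(a+b)/2,t): print("along",(p[:2]-tc)@ax,"across",(p[:2]-tc)@n)
print("predicted px side/top for nut at +0.1", proj(S,[*(tc+.1*ax),z]),proj(S,[*(tc-.1*ax),z]),proj(T,[*(tc+.1*ax),z]))
```

```text
[ 0.58783072 -0.4378474   0.2316    ] [ 0.41194994 -0.34820008  0.2316    ] [ 0.49989033 -0.39302374  0.2316    ] 0.19740995686166335 -27.008167389284917
[ 0.58932369 -0.43902062  0.2316    ] (array([ 0.58917185, -0.43978356,  0.23005048]), np.float64(0.0008849030017723235))
along 0.09744531412124499 across 0.002290267222660095
along -0.09986786990625057 across 0.0033748503410691963
along -0.0012112778925027904 across 0.002832558781864645
along 0.09930531069767277 across 0.0019129202587905593
predicted px side/top for nut at +0.1 [[359.28880978  73.42173324]] [[397.66958615 105.4405983 ]] [[472.39202736 160.05243715]]
```

Run:
```python
from plan import *
plan([(.49,-.30,.27,-116.7),(.5138,.0764,.20,-5.1)],0.8)
```

```text
[[[-0.0, -0.0, 0.1], [-1.21, -2.51, -4.05], 0.8], [[-0.0, -0.1, 0.1], [-1.22, -2.51, -4.06], 0.8], [[-8.6, -0.0, 0.0], [0.54, -1.14, -2.67], 0.8], [[-8.6, -0.0, 0.0], [0.54, -0.73, -2.81], 0.8], [[-8.6, -0.0, 0.0], [0.54, -0.3, -2.89], 0.8], [[-8.6, -0.0, 0.0], [0.54, 0.14, -2.9], 0.8], [[-8.6, -0.0, 0.0], [0.54, 0.57, -2.84], 0.8], [[-8.6, -0.0, 0.0], [0.54, 0.99, -2.73], 0.8]]
[[[-8.6, -0.0, 0.0], [0.53, 1.38, -2.55], 0.8], [[-8.6, -0.0, 0.0], [0.54, 1.75, -2.31], 0.8], [[-8.6, -0.0, 0.0], [0.53, 2.08, -2.02], 0.8], [[-8.6, -0.0, 0.0], [0.54, 2.36, -1.69], 0.8], [[-8.5, -0.0, 0.0], [0.53, 2.58, -1.32], 0.8], [[-8.6, -0.0, 0.0], [0.54, 2.75, -0.93], 0.8], [[-8.5, -0.0, 0.0], [0.53, 2.86, -0.5], 0.8]]
end [0.5138 0.0764 0.2   ] n 15
```

Emit:
drive_tool(motion=[[[0, 0, 0], [-1.2, -2.5, -4.05], 0.8], [[0, 0, 0], [-1.2, -2.5, -4.05], 0.8], [[-8.6, 0, 0], [0.5, -1.15, -2.65], 0.8], [[-8.6, 0, 0], [0.5, -0.75, -2.8], 0.8], [[-8.6, 0, 0], [0.5, -0.3, -2.9], 0.8], [[-8.6, 0, 0], [0.5, 0.15, -2.9], 0.8], [[-8.6, 0, 0], [0.5, 0.55, -2.85], 0.8], [[-8.6, 0, 0], [0.5, 1.0, -2.75], 0.8]])

```text
time: 6.98
tool_pos: [0.5005, -0.1253, 0.2402]
orientation: [[-0.003, 0.905, 0.425], [0.001, 0.425, -0.905], [-1.0, -0.002, -0.002]]
force: [-1.0, 0.1, -1.1]
gripper_width: 0.0094
```

Emit:
drive_tool(motion=[[[-8.6, 0, 0], [0.5, 1.4, -2.55], 0.8], [[-8.6, 0, 0], [0.5, 1.75, -2.3], 0.8], [[-8.6, 0, 0], [0.5, 2.1, -2.0], 0.8], [[-8.6, 0, 0], [0.5, 2.35, -1.7], 0.8], [[-8.5, 0, 0], [0.5, 2.6, -1.3], 0.8], [[-8.6, 0, 0], [0.5, 2.75, -0.95], 0.8], [[-8.5, 0, 0], [0.5, 2.85, -0.5], 0.8], [[0, 0, 0], [0, 0, 0], 0.8]])

```text
time: 7.98
tool_pos: [0.5135, 0.0776, 0.205]
orientation: [[-0.004, 0.086, 0.996], [-0.0, 0.996, -0.086], [-1.0, -0.001, -0.004]]
force: [-0.1, -1.0, -1.4]
gripper_width: 0.0091
```

Run:
```python
from plan import *
st()
T=cam("top");S=cam("side")
crop(T,(225,130,385,240),5,"p5t");crop(S,(230,130,360,270),4.2,"p5s")
print(blobs(orange(T),(225,130,385,240),3),blobs(orange(S),(230,110,360,270),3))
plan([(.5138,.0764,.18,-5.1)],.8)
```

```text
t 7.97 p [0.5135 0.0776 0.205 ] jawang -4.94 xax [-0.004 -0.    -1.   ] F [-0.1 -1.  -1.4] M [-0.01  0.04 -0.03] w 0.0091 q [ 4.5  3.4 85.6  0.  91.1  9.5]
[([314.02, 195.36], [310, 193, 9, 6, 47]), ([300.4, 198.4], [299, 197, 4, 4, 15])] [([316.77, 171.77], [313, 169, 8, 7, 31]), ([309.57, 198.23], [307, 193, 5, 12, 35]), ([270.95, 218.61], [267, 215, 9, 9, 41]), ([285.15, 223.9], [282, 219, 6, 11, 41])]
[[[-0.1, -0.1, 0.0], [2.61, 0.04, -0.01], 0.8]]
end [0.5138 0.0764 0.18  ] n 1
```

View pics/p5s.png

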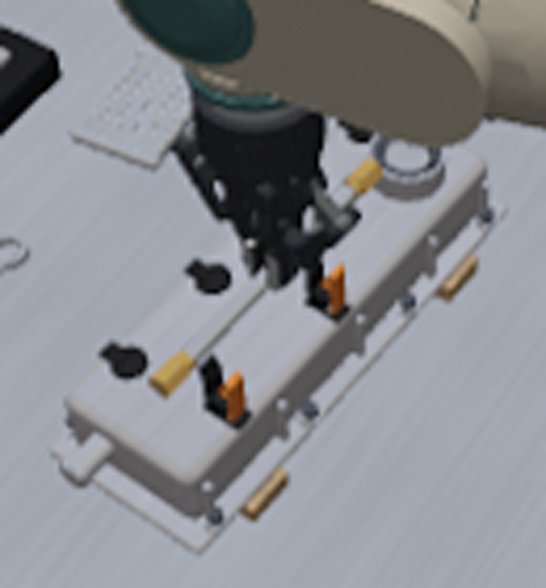

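View pics/p5t.png

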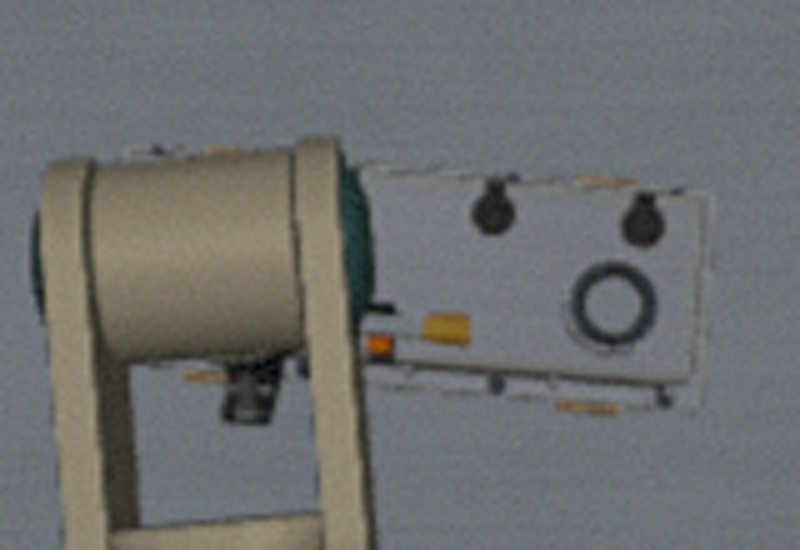

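Run:
```python
from plan import *
T=cam("top");S=cam("side")
q=np.radians(-5.1);R=np.array([[np.cos(q),-np.sin(q)],[np.sin(q),np.cos(q)]])
loc=lambda p:np.round(R.T@(np.array(p)[:2])*1000,1)
z=.1845; a=onz(S,(316.77,171.77),z);b=onz(S,(270.95,218.61),z);t=onz(T,(314.02,195.36),z)
print("cover frame: TCP",loc([.5135,.0776]),"side nuts",loc(a),loc(b),loc((a+b)/2),"top nut a",loc(t),np.linalg.norm(a-b))
```

```text
cover frame: TCP [504.6 122.9] side nuts [504.9  20.8] [504.8 219.3] [504.9 120.1] top nut a [502.5  26.2] 0.19848016498003004
```

Emit:
drive_tool(motion=[[[-0.1, -0.2, 0], [2.5, 0.15, 0.03], 0.8], [[0, 0, 0], [0.7, 0, 0], 0.8], [[0, 0, 0], [0.5, 0, 0], 0.8], [[0, 0, 0], [0, 0, 0], 0.8]])

```text
time: 8.68
tool_pos: [0.515, 0.0775, 0.1706]
orientation: [[0.004, 0.088, 0.996], [-0.0, 0.996, -0.088], [-1.0, -0.0, 0.004]]
force: [0.0, 0.2, -1.2]
gripper_width: 0.0094
```

Run:
```python
from plan import *
st()
S=cam("side"); crop(S,(250,150,340,250),6,"p6s");T=cam("top");crop(T,(285,170,345,215),12,"p6t")
```

```text
t 8.68 p [0.515  0.0775 0.1706] jawang -5.04 xax [ 0.004 -0.    -1.   ] F [ 0.   0.2 -1.2] M [ 0.01  0.03 -0.04] w 0.0094 q [ 4.5  4.7 88.4 -0.  86.8  9.5]
```

View pics/p6s.png

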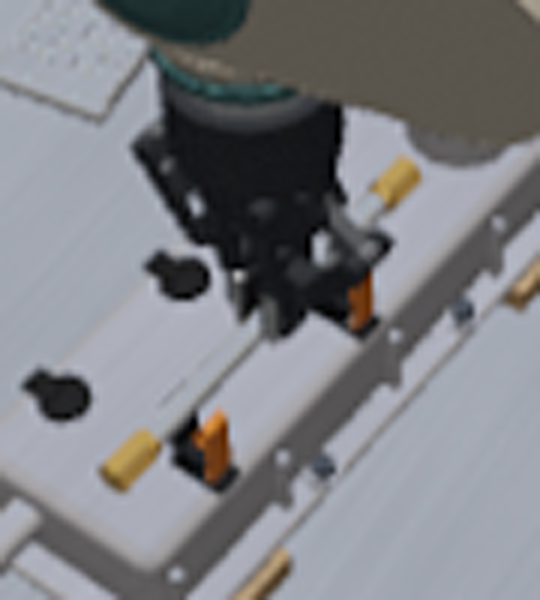

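View pics/p6t.png

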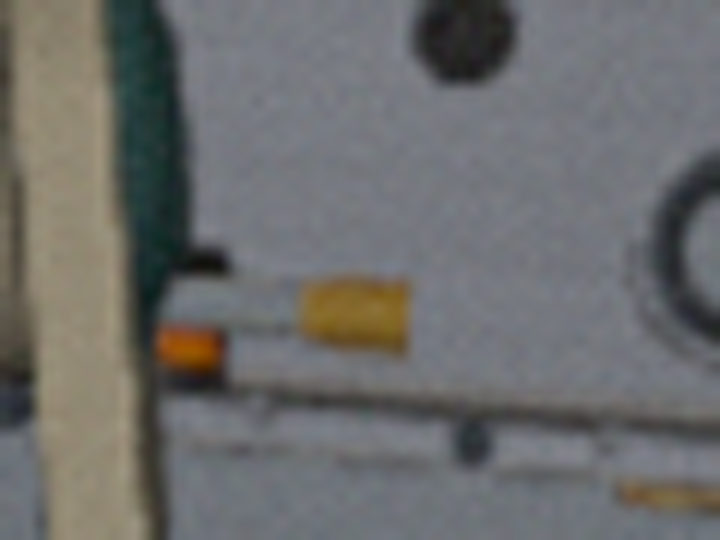

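Emit:
drive_tool(motion=[[[0, -0.2, 0], [0.5, 0, 0], 0.8], [[0, 0, 0], [0.5, 0, 0], 0.8], [[0, 0, 0], [0, 0, 0], 0.8]])

```text
time: 9.15
tool_pos: [0.5146, 0.0777, 0.1596]
orientation: [[0.006, 0.087, 0.996], [-0.001, 0.996, -0.087], [-1.0, -0.0, 0.006]]
force: [0.2, 0.0, -2.1]
gripper_width: 0.0091
```

Emit:
drive_tool(motion=[[[0, 0, 0], [0.4, 0, 0], 0.8], [[0, 0, 0], [0.4, 0, 0], 0.8], [[0, 0, 0], [0, 0, 0], 0.8]])

```text
time: 9.52
tool_pos: [0.5151, 0.0777, 0.1522]
orientation: [[0.007, 0.087, 0.996], [-0.001, 0.996, -0.087], [-1.0, -0.0, 0.007]]
force: [0.8, -0.2, -1.4]
gripper_width: 0.0093
```

Run:
```python
from plan import *
st()
S=cam("side"); crop(S,(250,150,340,250),6,"p7s")
```

```text
t 9.53 p [0.5151 0.0777 0.1522] jawang -5.01 xax [ 0.007 -0.001 -1.   ] F [ 0.8 -0.2 -1.4] M [ 0.02 -0.26  0.  ] w 0.0093 q [ 4.6  5.4 89.7 -0.1 84.4  9.6]
```

View pics/p7s.png

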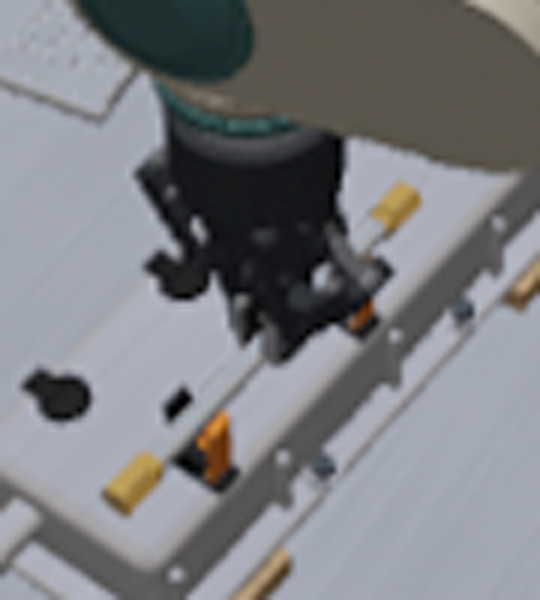

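Emit:
drive_tool(motion=[[[0, 0.2, 0], [0.3, 0, 0], 0.8], [[0, 0.2, 0], [0.3, 0, 0], 0.8], [[0, 0, 0], [0, 0, 0], 0.8]])

```text
time: 9.95
tool_pos: [0.5156, 0.0777, 0.147]
orientation: [[0.002, 0.087, 0.996], [-0.0, 0.996, -0.087], [-1.0, 0.0, 0.002]]
force: [2.6, 0.6, 3.2]
gripper_width: 0.0092
```

Emit:
drive_tool(motion=[[[0, 0, 0], [0.3, 0, 0], 0.8], [[0, 0, 0], [0.3, 0, 0], 0.8], [[0, 0, 0], [0, 0, 0], 0.8]])

```text
time: 10.32
tool_pos: [0.5144, 0.0776, 0.139]
orientation: [[-0.002, 0.087, 0.996], [-0.0, 0.996, -0.087], [-1.0, -0.0, -0.002]]
force: [2.5, 0.4, -3.4]
gripper_width: 0.0088
```

Emit:
drive_tool(motion=[[[0, 0, 0], [0.3, 0, 0], 0.8], [[0, 0, 0], [0.2, 0, 0], 0.8], [[0, 0, 0], [0, 0, 0], 0.8]])

```text
time: 10.7
tool_pos: [0.5146, 0.0777, 0.1349]
orientation: [[-0.001, 0.087, 0.996], [-0.0, 0.996, -0.087], [-1.0, -0.0, -0.001]]
force: [0.2, -0.3, -1.9]
gripper_width: 0.0092
```

Emit:
drive_tool(motion=[[[0, 0, 0], [0.15, 0, 0], 0.8], [[0, 0, 0], [0.15, 0, 0], 0.8], [[0, 0, 0], [0, 0, 0], 0.8]])

```text
time: 11.08
tool_pos: [0.5149, 0.0777, 0.1343]
orientation: [[0.0, 0.087, 0.996], [-0.0, 0.996, -0.087], [-1.0, -0.0, 0.0]]
force: [-8.9, -0.4, 11.9]
gripper_width: 0.0095
```

Run:
```python
from plan import *
st()
S=cam("side"); crop(S,(250,150,340,250),6,"p8s")
z=.114; o=blobs(orange(S),(230,110,360,270),3);print(o)
```

```text
t 11.07 p [0.5149 0.0777 0.1343] jawang -5.0 xax [ 0. -0. -1.] F [-8.9 -0.4 11.9] M [-0.1   1.4  -0.04] w 0.0095 q [ 4.5  6.6 90.6 -0.  82.8  9.5]
[([316.0, 188.0], [313, 185, 7, 7, 23]), ([310.38, 194.75], [309, 193, 3, 4, 8]), ([285.37, 223.97], [283, 219, 5, 11, 38]), ([272.85, 233.79], [269, 230, 9, 9, 39])]
```

View pics/p8s.png

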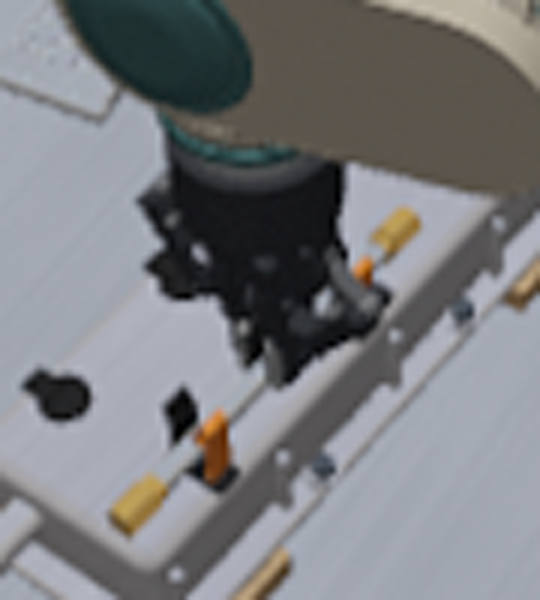

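Emit:
drive_tool(motion=[[[0, 0, 0], [-0.2, 0, 0], 0.8], [[0, 0, 0], [0, 0, 0], 4], [[0, 0, 0], [0, 0, 0], 4], [[0, 0, 0], [0, 0, 0], 4], [[0, 0, 0], [0, 0, 0], 4], [[0, 0, 0], [0, 0, 0], 4]])

```text
time: 11.88
tool_pos: [0.515, 0.0777, 0.1342]
orientation: [[-0.0, 0.087, 0.996], [-0.0, 0.996, -0.087], [-1.0, -0.0, -0.0]]
force: [0.9, 0.2, 0.3]
gripper_width: 0.0398
```

Emit:
drive_tool(motion=[[[0, 0, 0], [-2, 0, 0], 4], [[0, 0, 0], [-4, 0, 0], 4], [[0, 0, 0], [-5, 0, 0], 5], [[0, 0, 0], [-4, 0, 0], 5]])

```text
time: 12.38
tool_pos: [0.5151, 0.0777, 0.2865]
orientation: [[0.002, 0.087, 0.996], [0.0, 0.996, -0.087], [-1.0, 0.0, 0.002]]
force: [0.7, -0.1, 0.0]
gripper_width: 0.0505
```

Run:
```python
from plan import *
st()
S=cam("side"); crop(S,(250,150,340,250),6,"p9s")
print(blobs(orange(S),(230,110,360,270),3))
```

```text
t 12.38 p [0.5151 0.0777 0.2865] jawang -5.0 xax [ 0.002  0.    -1.   ] F [ 0.7 -0.1  0. ] M [ 0.03 -0.03 -0.  ] w 0.0505 q [  4.5   1.9  77.9  -0.  100.    9.5]
[([316.0, 187.88], [313, 185, 7, 7, 24]), ([309.7, 198.21], [307, 193, 5, 12, 33]), ([285.37, 223.97], [283, 219, 5, 11, 38]), ([273.0, 233.47], [269, 230, 9, 8, 36])]
```

View pics/p9s.png

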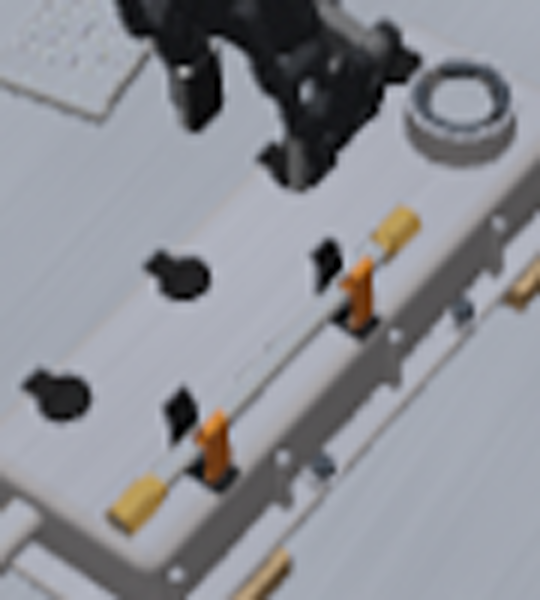

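Run:
```python
from plan import *
T=cam("top");S=cam("side")
for n,c,roi in(("top",T,(172,180,207,215)),("side",S,(212,290,250,330))):
    H=hsv(c).astype(int); y=((H[...,0]>12)&(H[...,0]<35)&(H[...,1]>110)&(H[...,2]>60)).astype(np.uint8)
    l,t,r,b=roi; ys,xs=np.nonzero(y[t:b,l:r]); w=np.c_[xs+l,ys+t].astype(float); m=w.mean(0)
    W=np.array([onz(c,p,.044)[:2] for p in w]); u,s,v=np.linalg.svd(W-W.mean(0)); print(n,"bar ctr px",m,len(w),"world",W.mean(0),"ang",np.degrees(np.arctan2(v[0][1],v[0][0])), "ext",np.ptp((W-W.mean(0))@v[0]))
    g=cv2.cvtColor(c["color"],cv2.COLOR_RGB2GRAY); bg=np.median(g[t:b,l:r][g[t:b,l:r]>100]); m=((g<85).astype(np.uint8)); m2=np.zeros_like(m);m2[t:b,l:r]=m[t:b,l:r]|y[t:b,l:r]
    cs=max(cv2.findContours(m2,cv2.RETR_EXTERNAL,cv2.CHAIN_APPROX_NONE)[0],key=cv2.contourArea); e=cv2.fitEllipse(cs); print(bg,e, onz(c,e[0],.0205))
```

```text
top bar ctr px [186.77272727 196.40909091] 22 world [0.51470594 0.38067284] ang 121.75284049077153 ext 0.029173886612255256
115.0 ((188.94207763671875, 197.01870727539062), (18.82558250427246, 19.843828201293945), 54.30184555053711) [0.51455279 0.38148653 0.0205    ]
side bar ctr px [230.57142857 308.14285714] 28 world [0.517944   0.38146949] ang 122.75201385558455 ext 0.03181361008948752
168.0 ((232.179443359375, 311.5795593261719), (21.844083786010742, 24.22998046875), 33.51702880859375) [0.51807303 0.38139379 0.0205    ]
```

Run:
```python
from plan import *
plan([(.516,.381,.12,32.2)],4.5)
```

```text
[[[-5.3, 0.0, 0.0], [2.39, 4.31, -0.39], 4.5], [[-5.3, 0.0, 0.0], [2.38, 4.33, 0.01], 4.5], [[-5.3, 0.1, 0.0], [2.39, 4.31, 0.42], 4.5], [[-5.3, 0.0, 0.0], [2.38, 4.26, 0.82], 4.5], [[-5.3, 0.1, 0.0], [2.38, 4.16, 1.2], 4.5], [[-5.4, 0.0, 0.0], [2.38, 4.03, 1.59], 4.5], [[-5.3, 0.1, 0.1], [2.39, 3.87, 1.96], 4.5]]
end [0.516 0.381 0.12 ] n 7
```

Emit:
drive_tool(motion=[[[-5.3, 0, 0], [2.3, 4.3, -0.4], 4.5], [[-5.3, 0, 0], [2.4, 4.35, 0], 4.5], [[-5.3, 0, 0], [2.4, 4.3, 0.4], 4.5], [[-5.3, 0, 0], [2.4, 4.25, 0.8], 4.5], [[-5.3, 0, 0], [2.4, 4.15, 1.2], 4.5], [[-5.4, 0, 0], [2.4, 4.0, 1.6], 4.5], [[-5.3, 0, 0], [2.4, 3.9, 1.95], 4.5], [[0, 0, 0], [0, 0, 0], 4.5]])

```text
time: 13.52
tool_pos: [0.5115, 0.382, 0.1119]
orientation: [[-0.007, -0.536, 0.844], [-0.004, 0.844, 0.536], [-1.0, 0.0, -0.008]]
force: [0.4, 0.6, -1.2]
gripper_width: 0.045
```

Run:
```python
from plan import *
st()
plan([(.516,.381,.0505,32.2)],4.5)
S=cam("side"); crop(S,(190,240,290,340),6,"p10s");T=cam("top");crop(T,(150,150,250,250),5,"p10t")
```

```text
t 13.53 p [0.5115 0.382  0.1119] jawang 32.43 xax [-0.007 -0.004 -1.   ] F [ 0.4  0.6 -1.2] M [-0.    0.02  0.01] w 0.045 q [33.4 26.3 69.5  0.  84.7  1. ]
[[[0.1, -0.2, -0.0], [3.07, -0.17, 0.19], 4.5], [[0.1, -0.3, -0.0], [3.07, -0.16, 0.18], 4.5]]
end [0.516  0.381  0.0505] n 2
```

View pics/p10s.png

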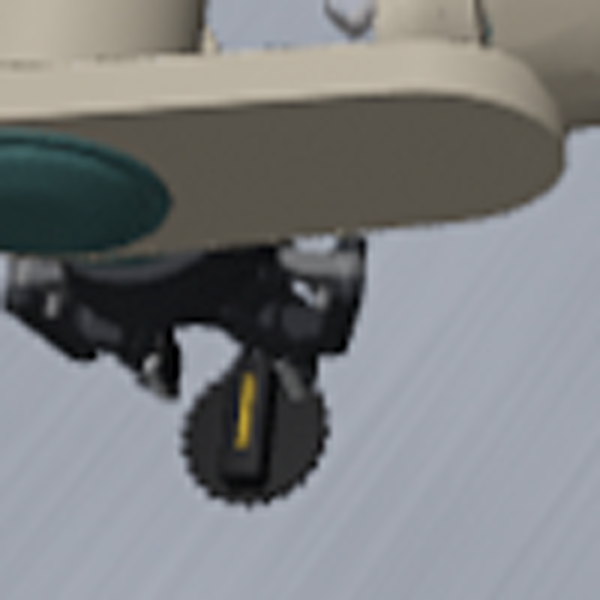

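Emit:
drive_tool(motion=[[[0, 0, 0], [2.0, -0.1, 0.1], 4.5], [[0, 0, 0], [2.0, -0.1, 0.1], 4.5], [[0, 0, 0], [1.0, 0, 0], 4.5], [[0, 0, 0], [0, 0, 0], 4.5], [[0, 0, 0], [0, 0, 0], 4.5]])

```text
time: 14.25
tool_pos: [0.5172, 0.3802, 0.0679]
orientation: [[0.001, -0.533, 0.846], [0.001, 0.846, 0.533], [-1.0, -0.0, 0.001]]
force: [0.2, 0.8, 0.7]
gripper_width: 0.0451
```

Run:
```python
from plan import *
st()
plan([(.516,.381,.0505,32.2)],4.5)
S=cam("side"); crop(S,(190,240,290,340),6,"p11s")
```

```text
t 14.25 p [0.5172 0.3802 0.0679] jawang 32.19 xax [ 0.001  0.001 -1.   ] F [0.2 0.8 0.7] M [0.01 0.04 0.03] w 0.0451 q [33.  29.  71.2 -0.  79.8  0.8]
[[[-0.0, 0.1, 0.0], [1.74, 0.13, -0.06], 4.5]]
end [0.516  0.381  0.0505] n 1
```

View pics/p11s.png

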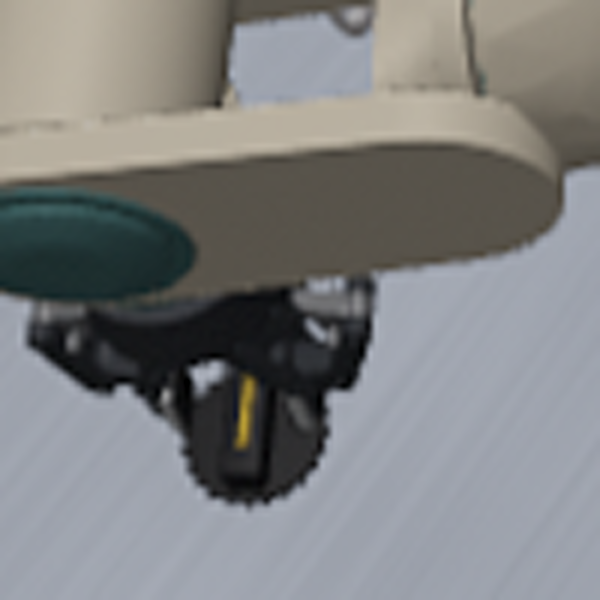

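Emit:
drive_tool(motion=[[[0, 0, 0], [1.0, 0.1, 0], 4.5], [[0, 0, 0], [0.7, 0, 0], 4.5], [[0, 0, 0], [0, 0, 0], 4.5], [[0, 0, 0], [0, 0, 0], 1.6], [[0, 0, 0], [0, 0, 0], 1.6], [[0, 0, 0], [0, 0, 0], 1.6], [[0, 0, 0], [0, 0, 0], 1.6], [[0, 0, 0], [0, 0, 0], 1.6]], newtons=80)

```text
time: 15.3
tool_pos: [0.5165, 0.381, 0.0507]
orientation: [[0.001, -0.533, 0.846], [0.0, 0.846, 0.533], [-1.0, -0.0, 0.001]]
force: [0.6, 0.3, 2.9]
gripper_width: 0.0169
```

Run:
```python
from plan import *
st()
S=cam("side"); crop(S,(190,240,290,340),6,"p12s")
```

```text
t 15.3 p [0.5165 0.381  0.0507] jawang 32.2 xax [ 0.001  0.    -1.   ] F [0.6 0.3 2.9] M [-0.04 -0.01  0.03] w 0.0169 q [33.1 30.1 71.8 -0.  78.1  0.9]
```

View pics/p12s.png

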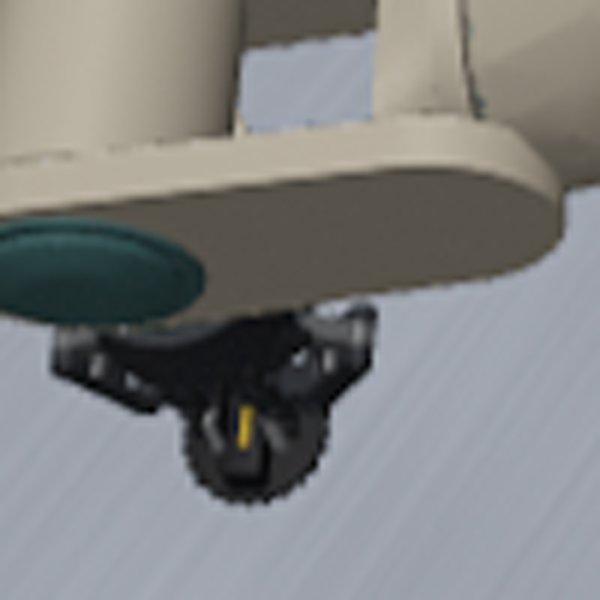

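Emit:
drive_tool(motion=[[[0, 0, 0], [-2, 0, 0], 1.6], [[0, 0, 0], [-4, 0, 0], 1.6], [[0, 0, 0], [-5, 0, 0], 1.6], [[0, 0, 0], [-4, 0, 0], 1.6], [[0, 0, 0], [0, 0, 0], 1.6], [[0, 0, 0], [0, 0, 0], 1.6]])

```text
time: 16.1
tool_pos: [0.516, 0.3807, 0.1998]
orientation: [[-0.001, -0.533, 0.846], [-0.001, 0.846, 0.533], [-1.0, -0.0, -0.001]]
force: [-0.4, -0.2, -1.7]
gripper_width: 0.0171
```

Run:
```python
from plan import *
st()
S=cam("side"); crop(S,(190,180,290,320),4,"p13s");T=cam("top");crop(T,(140,150,240,250),5,"p13t")
for n,c,roi in(("top",T,(330,175,366,208)),("side",S,(308,150,346,186))):
    l,t,r,b=roi; g=cv2.cvtColor(c["color"],cv2.COLOR_RGB2GRAY)[t:b,l:r]; f=8
    G=cv2.GaussianBlur(cv2.resize(g,None,fx=f,fy=f,interpolation=cv2.INTER_CUBIC),(0,0),3)
    for th in (85,95,105,115):
        m=(G<th).astype(np.uint8); cs,h=cv2.findContours(m,cv2.RETR_CCOMP,cv2.CHAIN_APPROX_NONE)
        for k,q in enumerate(cs):
            if cv2.contourArea(q)>1500:
                e=cv2.fitEllipse(q); ctr=((e[0][0]+.5)/f-.5+l,(e[0][1]+.5)/f-.5+t)
                print(n,th,"hole" if h[0][k][3]>=0 else "outer",np.round(ctr,2),np.round(np.array(e[1])/f,1),np.round(onz(c,ctr,.114)*1000,1))
```

```text
t 16.1 p [0.516  0.3807 0.1998] jawang 32.19 xax [-0.001 -0.001 -1.   ] F [-0.4 -0.2 -1.7] M [-0.04 -0.02  0.05] w 0.0171 q [33.1 23.1 63.4 -0.  93.6  0.9]
top 85 outer [348.75 205.9 ] [ 1.6 31. ] [ 476.4 -118.9  114. ]
top 85 outer [347.29 190.52] [17.1 17.2] [ 521.7 -115.4  114. ]
top 85 hole [347.18 190.62] [11.1 11.3] [ 521.4 -115.1  114. ]
top 85 outer [353.13 176.53] [4.8 9.3] [ 562.9 -133.2  114. ]
top 95 outer [344.88 205.55] [ 2.3 43.4] [ 477.6 -107.6  114. ]
top 95 outer [347.14 190.79] [17.7 18.4] [ 520.9 -114.9  114. ]
top 95 hole [347.17 190.62] [10.6 10.8] [ 521.4 -115.   114. ]
top 95 outer [353.14 176.63] [5.1 9.8] [ 562.6 -133.3  114. ]
top 105 outer [343.56 205.42] [ 3.4 38.5] [ 478.  -103.8  114. ]
top 105 outer [346.86 191.19] [18.4 20. ] [ 519.7 -114.1  114. ]
top 105 hole [347.16 190.63] [ 9.9 10.2] [ 521.4 -115.   114. ]
top 105 outer [353.12 176.76] [ 5.4 10.2] [ 562.2 -133.2  114. ]
top 115 outer [346.7  191.39] [19.5 21.2] [ 519.2 -113.6  114. ]
top 115 hole [347.16 190.78] [8.8 9.2] [ 520.9 -115.   114. ]
top 115 outer [398.77 254.09] [ 58.5 130.6] [ 335.1 -261.7  114. ]
top 115 outer [353.14 176.96] [ 6. 11.] [ 561.6 -133.2  114. ]
side 85 outer [326.6  166.07] [10.4 13.7] [ 523.7 -114.3  114. ]
side 85 outer [315.11 160.1 ] [6.  9.4] [ 567.4 -117.8  114. ]
side 95 outer [326.61 165.89] [10.4 14.1] [ 524.1 -115.   114. ]
side 95 outer [315.11 160.09] [6.2 9.6] [ 567.5 -117.8  114. ]
side 105 outer [326.6  165.79] [10.5 14.5] [ 524.3 -115.3  114. ]
side 105 outer [315.1  160.07] [6.4 9.9] [ 567.5 -117.9  114. ]
side 115 outer [326.58 165.67] [11.4 15.9] [ 524.6 -115.7  114. ]
side 115 hole [326.47 166.56] [ 8.2 10.8] [ 523.  -112.3  114. ]
side 115 outer [315.06 160.04] [ 6.6 10.1] [ 567.7 -117.9  114. ]
```

View pics/p13s.png

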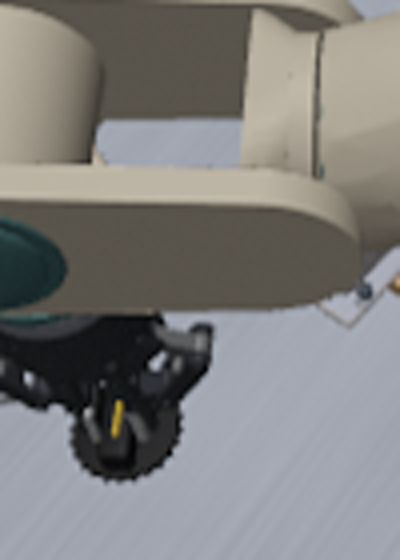

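View pics/p13t.png

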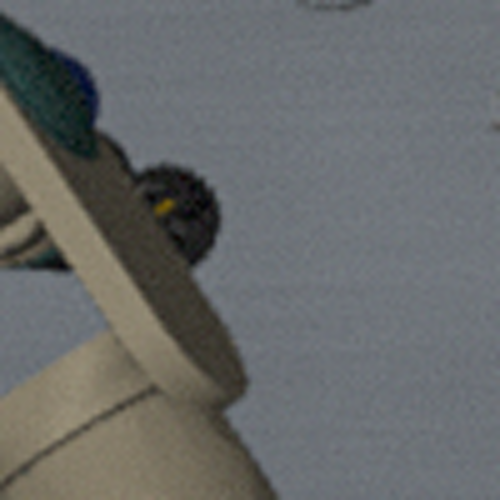

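Run:
```python
from plan import *
plan([(.5160,.30,.225,40),(.5235,-.1145,.225,74.9)],1.6)
```

```text
[[[-3.9, -0.1, -0.0], [-1.32, -3.41, -2.14], 1.6], [[-3.9, -0.1, -0.0], [-1.33, -3.27, -2.36], 1.6], [[-3.9, 0.0, -0.0], [-0.0, -3.58, -2.9], 1.6], [[-3.9, 0.0, -0.0], [-0.0, -3.38, -3.13], 1.6], [[-3.9, 0.0, -0.0], [-0.0, -3.15, -3.36], 1.6], [[-3.9, 0.0, -0.0], [-0.0, -2.92, -3.56], 1.6], [[-3.9, 0.0, -0.0], [-0.0, -2.67, -3.75], 1.6], [[-3.9, 0.0, -0.0], [-0.0, -2.41, -3.93], 1.6]]
[[[-3.8, 0.0, -0.0], [-0.0, -2.14, -4.08], 1.6], [[-3.9, 0.0, -0.0], [-0.0, -1.86, -4.21], 1.6], [[-3.8, 0.0, -0.0], [-0.01, -1.57, -4.33], 1.6]]
end [ 0.5235 -0.1145  0.225 ] n 11
```

Emit:
drive_tool(motion=[[[-3.9, 0, 0], [-1.3, -3.4, -2.15], 1.6], [[-3.9, 0, 0], [-1.3, -3.25, -2.35], 1.6], [[-3.9, 0, 0], [0, -3.6, -2.9], 1.6], [[-3.9, 0, 0], [0, -3.4, -3.15], 1.6], [[-3.9, 0, 0], [0, -3.15, -3.35], 1.6], [[-3.9, 0, 0], [0, -2.9, -3.55], 1.6], [[-3.9, 0, 0], [0, -2.65, -3.75], 1.6], [[-3.9, 0, 0], [0, -2.4, -3.95], 1.6]])

```text
time: 17.2
tool_pos: [0.5204, 0.0226, 0.2249]
orientation: [[-0.002, -0.895, 0.446], [-0.0, 0.446, 0.895], [-1.0, 0.002, -0.001]]
force: [-0.2, 0.3, -0.1]
gripper_width: 0.0172
```

Emit:
drive_tool(motion=[[[-3.8, 0, 0], [0, -2.15, -4.1], 1.6], [[-3.9, 0, 0], [0, -1.85, -4.2], 1.6], [[-3.8, 0, 0], [0, -1.55, -4.35], 1.6], [[0, 0, 0], [0, 0, 0], 1.6], [[0, 0, 0], [0, 0, 0], 1.6]])

```text
time: 17.82
tool_pos: [0.523, -0.1137, 0.2253]
orientation: [[-0.002, -0.965, 0.261], [0.001, 0.261, 0.965], [-1.0, 0.002, 0.0]]
force: [0.2, 1.2, -1.9]
gripper_width: 0.0169
```

Run:
```python
from plan import *
st()
S=cam("side"); crop(S,(280,110,360,200),6,"p14s");T=cam("top");crop(T,(310,150,400,230),6,"p14t")
plan([(.5235,-.1145,.19,74.9)],1.6)
```

```text
t 17.82 p [ 0.523  -0.1137  0.2253] jawang 74.86 xax [-0.002  0.001 -1.   ] F [ 0.2  1.2 -1.9] M [ 0.01  0.02 -0.02] w 0.0169 q [-16.2   5.3  81.3   0.   93.5 -91.1]
[[[0.1, 0.0, -0.1], [3.58, -0.07, -0.12], 1.6]]
end [ 0.5236 -0.1145  0.19  ] n 1
```

View pics/p14s.png

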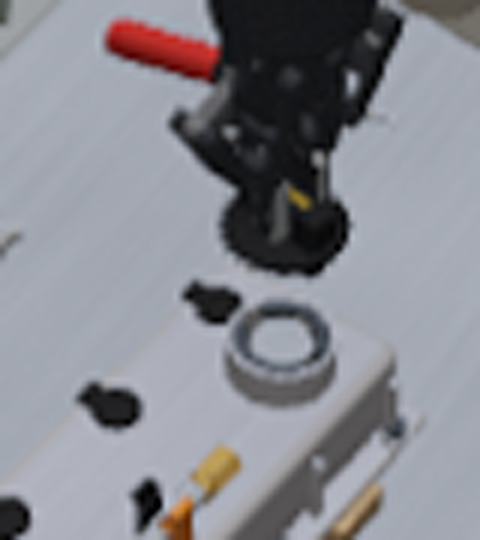

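View pics/p14t.png

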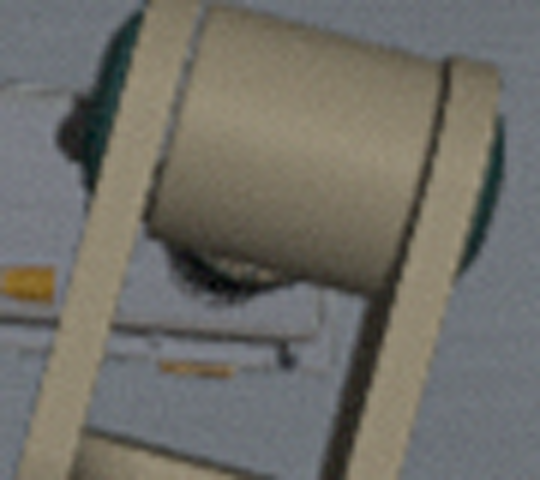

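```bash
cat > capfit.py <<'E'
from plan import *
from scipy.optimize import least_squares
def capfit(roi,rowmin,dz=.0507,th=85,f=6):
    o=manip.get_obs();p=o["tool_pos"];z0=p[2]-dz
    S=cam("side"); l,t,r,b=roi; g=cv2.cvtColor(S["color"],cv2.COLOR_RGB2GRAY)[t:b,l:r]
    G=cv2.GaussianBlur(cv2.resize(g,None,fx=f,fy=f,interpolation=cv2.INTER_CUBIC),(0,0),2)
    for th in (80,95,110):
        cs=max(cv2.findContours((G<th).astype(np.uint8),cv2.RETR_EXTERNAL,cv2.CHAIN_APPROX_NONE)[0],key=cv2.contourArea).reshape(-1,2)
        q=(cs+.5)/f-.5+[l,t]; q=q[(q[:,1]>rowmin)&(q[:,0]>l+1)&(q[:,0]<r-2)&(q[:,1]<b-2)]
        # model silhouette: bottom rim circle; points facing the camera -> distance of each px to circle in plane
        for z in (z0+.0175,):
            W=np.array([onz(S,u,z)[:2] for u in q])
            s=least_squares(lambda c:np.hypot(*(W-c[:2]).T)-.031,p[:2],loss="soft_l1",f_scale=.001)
            s2=least_squares(lambda c:np.hypot(*(W-c[:2]).T)-c[2],[*p[:2],.031],loss="soft_l1",f_scale=.001)
            print(th,len(q),"centre",np.round(s.x*1000,1),"res",round(float(np.sqrt(np.mean(s.fun**2))*1000),2),"free r",np.round(s2.x*1000,1),"TCP",np.round(p[:2]*1000,1))
if __name__=="__main__": capfit((300,135,352,160),148)
E
python3 capfit.py
```

```text
80 149 centre [ 524.3 -115.6] res 1.23 free r [ 523.7 -114.5   30. ] TCP [ 523.2 -113.1]
95 154 centre [ 524.1 -114.9] res 1.19 free r [ 523.6 -114.2   30.4] TCP [ 523.2 -113.1]
110 156 centre [ 523.7 -114.1] res 1.12 free r [ 523.6 -113.8   30.8] TCP [ 523.2 -113.1]
```

Emit:
drive_tool(motion=[[[0, 0, 0], [2.5, 0, 0], 1.6], [[0, 0, 0], [2.0, 0, 0], 1.6], [[0, 0, 0], [0.8, 0, 0], 1.6], [[0, 0, 0], [0, 0, 0], 1.6], [[0, 0, 0], [0, 0, 0], 1.6]])

```text
time: 18.6
tool_pos: [0.5238, -0.1142, 0.1744]
orientation: [[0.002, -0.966, 0.26], [-0.001, 0.26, 0.966], [-1.0, -0.002, -0.0]]
force: [-0.3, -1.3, -1.1]
gripper_width: 0.0168
```

Run:
```python
from plan import *
st()
S=cam("side"); crop(S,(290,130,360,200),8,"p15s")
plan([(.5233,-.1140,.168,74.9)],1.6)
```

```text
t 18.6 p [ 0.5238 -0.1142  0.1744] jawang 74.92 xax [ 0.002 -0.001 -1.   ] F [-0.3 -1.3 -1.1] M [-0.02  0.01  0.02] w 0.0168 q [-16.2   7.   85.4  -0.   87.5 -91.2]
[[[0.0, -0.0, 0.1], [0.64, 0.05, 0.01], 1.6]]
end [ 0.5233 -0.114   0.168 ] n 1
```

View pics/p15s.png

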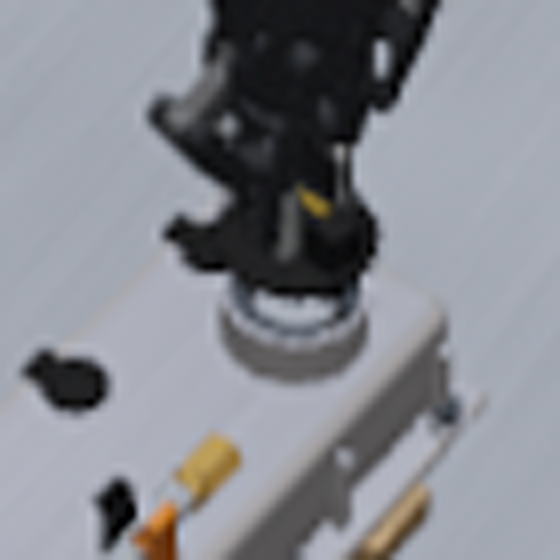

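Emit:
drive_tool(motion=[[[0, 0, 0], [0.7, 0, 0], 1.6], [[0, 0, 0], [0.3, 0, 0], 1.6], [[0, 0, 0], [0.2, 0, 0], 1.6], [[0, 0, 0], [0, 0, 0], 1.6]])

```text
time: 19.15
tool_pos: [0.5232, -0.1143, 0.1611]
orientation: [[-0.0, -0.965, 0.261], [-0.0, 0.261, 0.965], [-1.0, 0.0, -0.0]]
force: [0.3, 0.7, -1.4]
gripper_width: 0.0171
```

Emit:
drive_tool(motion=[[[0, 0, 0], [0.2, 0, 0], 1.6], [[0, 0, 0], [0.2, 0, 0], 1.6], [[0, 0, 0], [0, 0, 0], 1.6]])

```text
time: 19.52
tool_pos: [0.5235, -0.1143, 0.1578]
orientation: [[0.001, -0.965, 0.261], [-0.0, 0.261, 0.965], [-1.0, -0.001, -0.0]]
force: [-0.6, 0.4, 4.5]
gripper_width: 0.017
```

Emit:
drive_tool(motion=[[[0, 0, 0], [0.2, 0, 0], 1.6], [[0, 0, 0], [0.2, 0, 0], 1.6], [[0, 0, 0], [0, 0, 0], 1.6]])

```text
time: 19.9
tool_pos: [0.5235, -0.1143, 0.1538]
orientation: [[0.001, -0.965, 0.261], [-0.0, 0.261, 0.965], [-1.0, -0.001, -0.0]]
force: [-1.6, 0.1, 7.4]
gripper_width: 0.0168
```

Emit:
drive_tool(motion=[[[0, 0, 0], [0.2, 0, 0], 1.6], [[0, 0, 0], [0.2, 0, 0], 1.6], [[0, 0, 0], [0.15, 0, 0], 1.6], [[0, 0, 0], [0, 0, 0], 1.6]])

```text
time: 20.4
tool_pos: [0.5235, -0.1143, 0.1489]
orientation: [[0.001, -0.965, 0.261], [-0.0, 0.261, 0.965], [-1.0, -0.001, -0.0]]
force: [-4.4, 1.0, 9.7]
gripper_width: 0.0172
```

Run:
```python
from plan import *
st()
S=cam("side"); crop(S,(290,130,360,200),8,"p16s")
```

```text
t 20.4 p [ 0.5235 -0.1143  0.1489] jawang 74.9 xax [ 0.001 -0.    -1.   ] F [-4.4  1.   9.7] M [0.13 0.7  0.03] w 0.0172 q [-16.3   8.1  87.1  -0.   84.6 -91.2]
```

View pics/p16s.png

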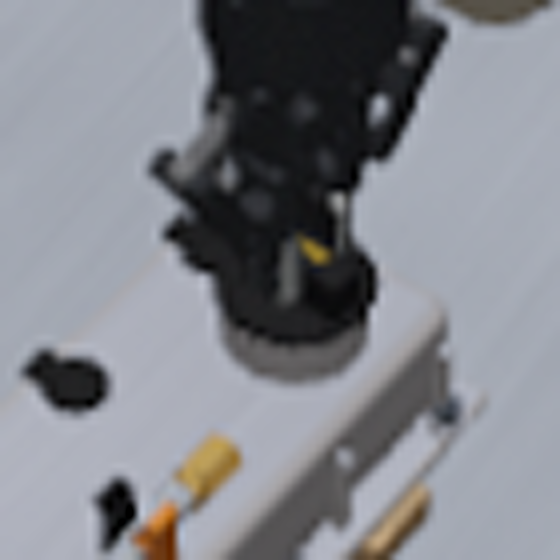

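Emit:
drive_tool(motion=[[[0, 0, 0], [0.1, 0.05, 0], 1.6], [[0, 0, 0], [0, 0, 0], 1.6], [[6, 0, 0], [0, 0, 0], 1.6], [[8, 0, 0], [0, 0, 0], 1.6], [[0, 0, 0], [0, 0, 0], 1.6]])

```text
time: 21.08
tool_pos: [0.5239, -0.1145, 0.1486]
orientation: [[0.004, -0.873, 0.488], [-0.001, 0.488, 0.873], [-1.0, -0.004, 0.001]]
force: [-0.5, 0.4, 9.2]
gripper_width: 0.017
```

Run:
```python
from plan import *
st()
```

```text
t 21.07 p [ 0.5239 -0.1145  0.1486] jawang 60.8 xax [ 0.004 -0.001 -1.   ] F [-0.5  0.4  9.2] M [-0.    0.08 -0.05] w 0.017 q [-16.3   8.1  87.2  -0.   84.4 -77.1]
```

Emit:
drive_tool(motion=[[[8, 0, 0], [0.05, 0, 0], 1.6], [[8, 0, 0], [0, 0, 0], 1.6], [[8, 0, 0], [0, 0, 0], 1.6], [[0, 0, 0], [0, 0, 0], 1.6]])

```text
time: 21.58
tool_pos: [0.524, -0.1146, 0.1482]
orientation: [[0.004, -0.599, 0.801], [-0.002, 0.801, 0.599], [-1.0, -0.004, 0.003]]
force: [0.2, 0.2, 9.6]
gripper_width: 0.0169
```

Run:
```python
from plan import *
st()
S=cam("side"); crop(S,(290,130,360,200),8,"p17s")
```

```text
t 21.57 p [ 0.524  -0.1146  0.1482] jawang 36.8 xax [ 0.004 -0.002 -1.   ] F [0.2 0.2 9.6] M [-0.06  0.04 -0.05] w 0.0169 q [-16.3   8.1  87.2  -0.   84.4 -53.1]
```

View pics/p17s.png

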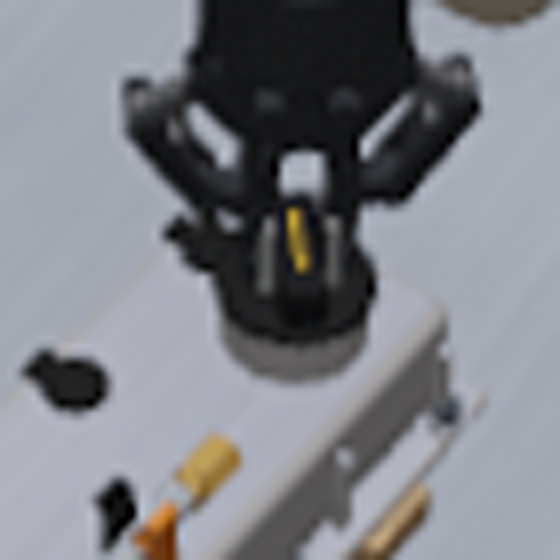

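The cap is turning with the grip, the flange just above the rim and the yellow mark at (298,240) in the crop. Continuing to the stop.

Emit:
drive_tool(motion=[[[8, 0, 0], [0, 0, 0], 1.6], [[8, 0, 0], [0, 0, 0], 1.6], [[8, 0, 0], [0, 0, 0], 1.6], [[8, 0, 0], [0, 0, 0], 1.6], [[5, 0, 0], [0, 0, 0], 1.6], [[0, 0, 0], [0, 0, 0], 1.6]])

```text
time: 22.38
tool_pos: [0.5239, -0.1146, 0.1482]
orientation: [[0.004, 0.003, 1.0], [-0.002, 1.0, -0.003], [-1.0, -0.002, 0.004]]
force: [-0.3, -0.9, 9.6]
gripper_width: 0.0167
```

Run:
```python
from plan import *
st()
```

```text
t 22.38 p [ 0.5239 -0.1146  0.1482] jawang -0.16 xax [ 0.004 -0.002 -1.   ] F [-0.3 -0.9  9.6] M [-0.14  0.04 -0.07] w 0.0167 q [-16.3   8.1  87.2  -0.   84.4 -16.1]
```

Five degrees left; turn on to the stop and watch the torque.

Emit:
drive_tool(motion=[[[3, 0, 0], [0, 0, 0], 1.6], [[2, 0, 0], [0, 0, 0], 1.6], [[2, 0, 0], [0, 0, 0], 1.6], [[0, 0, 0], [0, 0, 0], 1.6]])

```text
time: 22.88
tool_pos: [0.5241, -0.1147, 0.1483]
orientation: [[0.005, 0.124, 0.992], [-0.002, 0.992, -0.124], [-1.0, -0.001, 0.005]]
force: [1.5, -1.7, 10.0]
gripper_width: 0.0168
```

Run:
```python
from plan import *
st()
```

```text
t 22.88 p [ 0.5241 -0.1147  0.1483] jawang -7.13 xax [ 0.005 -0.002 -1.   ] F [ 1.5 -1.7 10. ] M [-0.18 -0.11  0.08] w 0.0168 q [-16.3   8.1  87.2  -0.   84.3  -9.1]
```

Emit:
drive_tool(motion=[[[2, 0, 0], [0, 0, 0], 1.6], [[2, 0, 0], [0, 0, 0], 1.6], [[0, 0, 0], [0, 0, 0], 1.6]])

```text
time: 23.25
tool_pos: [0.5243, -0.1147, 0.1483]
orientation: [[0.005, 0.191, 0.982], [-0.002, 0.982, -0.191], [-1.0, -0.001, 0.006]]
force: [2.0, -1.3, 9.5]
gripper_width: 0.0171
```

Run:
```python
from plan import *
st()
S=cam("side"); crop(S,(290,130,360,200),8,"p18s")
```

```text
t 23.25 p [ 0.5243 -0.1147  0.1483] jawang -11.03 xax [ 0.005 -0.002 -1.   ] F [ 2.  -1.3  9.5] M [-0.25 -0.34  0.91] w 0.0171 q [-16.3   8.1  87.2  -0.   84.3  -5.2]
```

View pics/p18s.png

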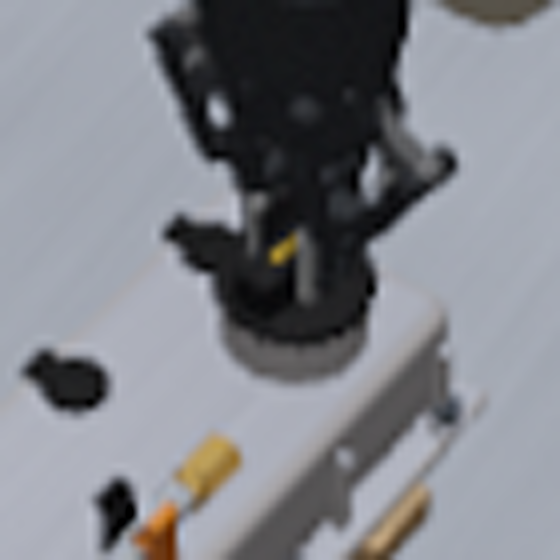

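Emit:
drive_tool(motion=[[[-2.5, 0, 0], [0, 0, 0], 1.6], [[0, 0, 0], [-0.15, 0, 0], 1.6], [[0, 0, 0], [-0.15, 0, 0], 1.6], [[0, 0, 0], [0, 0, 0], 1.6]])

```text
time: 23.8
tool_pos: [0.5242, -0.1147, 0.15]
orientation: [[0.005, 0.15, 0.989], [-0.002, 0.989, -0.15], [-1.0, -0.001, 0.005]]
force: [6.0, -2.1, 1.7]
gripper_width: 0.0168
```

Run:
```python
from plan import *
st()
```

```text
t 23.8 p [ 0.5242 -0.1147  0.15  ] jawang -8.61 xax [ 0.005 -0.002 -1.   ] F [ 6.  -2.1  1.7] M [-0.42 -1.07  0.27] w 0.0168 q [-16.3   8.1  87.1  -0.   84.6  -7.7]
```

Emit:
drive_tool(motion=[[[0, 0, 0], [-0.1, 0, 0], 1.6], [[0, 0, 0], [-0.1, 0, 0], 1.6], [[0, 0, 0], [0, 0, 0], 1.6]])

```text
time: 24.18
tool_pos: [0.5241, -0.1147, 0.1516]
orientation: [[0.004, 0.15, 0.989], [-0.002, 0.989, -0.15], [-1.0, -0.001, 0.004]]
force: [7.2, -3.4, 0.4]
gripper_width: 0.0172
```

Run:
```python
from plan import *
st()
```

```text
t 24.18 p [ 0.5241 -0.1147  0.1516] jawang -8.61 xax [ 0.004 -0.002 -1.   ] F [ 7.2 -3.4  0.4] M [-0.48 -1.25  0.29] w 0.0172 q [-16.3   8.   87.   -0.   84.8  -7.7]
```

Emit:
drive_tool(motion=[[[-2, 0, 0], [0, -0.02, 0.07], 1.6], [[0, 0, 0], [0, 0, 0], 1.6]])

```text
time: 24.42
tool_pos: [0.5242, -0.1147, 0.1523]
orientation: [[0.003, 0.115, 0.993], [-0.001, 0.993, -0.115], [-1.0, -0.001, 0.003]]
force: [1.3, 0.6, 5.9]
gripper_width: 0.0168
```

Run:
```python
from plan import *
st()
S=cam("side"); crop(S,(290,130,360,200),8,"p19s")
```

```text
t 24.43 p [ 0.5242 -0.1147  0.1523] jawang -6.58 xax [ 0.003 -0.001 -1.   ] F [1.3 0.6 5.9] M [-0.11 -0.35 -0.03] w 0.0168 q [-16.3   8.   86.9  -0.   84.9  -9.7]
```

View pics/p19s.png

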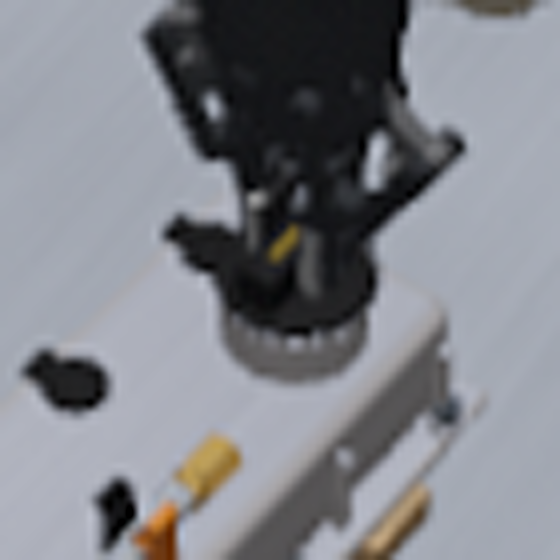

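Emit:
drive_tool(motion=[[[0, 0, 0], [-0.05, 0, 0], 1.6], [[0, 0, 0], [-0.05, 0, 0], 1.6], [[0, 0, 0], [0, 0, 0], 1.6]])

```text
time: 24.85
tool_pos: [0.5242, -0.1147, 0.1531]
orientation: [[0.003, 0.115, 0.993], [-0.001, 0.993, -0.115], [-1.0, -0.001, 0.003]]
force: [4.2, -1.6, 5.1]
gripper_width: 0.017
```

Run:
```python
from plan import *
st()
```

```text
t 24.85 p [ 0.5242 -0.1147  0.1531] jawang -6.6 xax [ 0.003 -0.001 -1.   ] F [ 4.2 -1.6  5.1] M [-0.19 -0.64 -0.  ] w 0.017 q [-16.3   8.   86.8  -0.   85.   -9.7]
```

Emit:
drive_tool(motion=[[[0, 0, 0], [-0.05, 0, 0.05], 1.6], [[0, 0, 0], [-0.05, 0, 0], 1.6], [[0, 0, 0], [0, 0, 0], 1.6]])

```text
time: 25.22
tool_pos: [0.5243, -0.1147, 0.1531]
orientation: [[0.001, 0.115, 0.993], [-0.0, 0.993, -0.115], [-1.0, -0.0, 0.001]]
force: [5.1, -1.7, 2.3]
gripper_width: 0.0168
```

Run:
```python
from plan import *
st()
S=cam("side"); crop(S,(290,130,360,200),8,"p20s")
```

```text
t 25.23 p [ 0.5243 -0.1147  0.1531] jawang -6.61 xax [ 0.001 -0.    -1.   ] F [ 5.1 -1.7  2.3] M [-0.38 -0.86  0.  ] w 0.0168 q [-16.3   8.1  86.7  -0.   85.1  -9.7]
```

View pics/p20s.png

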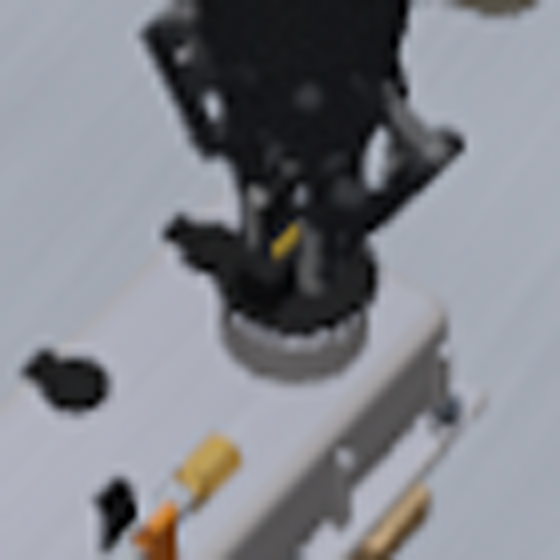

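Emit:
drive_tool(motion=[[[-1, 0, 0], [-0.03, -0.02, 0.05], 1.6], [[0, 0, 0], [0, 0, 0], 1.6], [[0, 0, 0], [0, 0, 0], 1.6], [[0, 0, 0], [0, 0, 0], 1.6]])

```text
time: 25.78
tool_pos: [0.5243, -0.1147, 0.1531]
orientation: [[-0.001, 0.098, 0.995], [0.0, 0.995, -0.098], [-1.0, 0.0, -0.001]]
force: [3.1, -1.7, -1.7]
gripper_width: 0.0173
```

Run:
```python
from plan import *
st()
S=cam("side"); crop(S,(230,130,360,270),4.2,"p21s")
print(blobs(orange(S),(230,110,360,270),3))
cv2.imwrite("pics/full21.png",S["color"][:,:,::-1])
```

```text
t 25.77 p [ 0.5243 -0.1147  0.1531] jawang -5.6 xax [-0.001  0.    -1.   ] F [ 3.1 -1.7 -1.7] M [-0.14 -0.61  0.02] w 0.0173 q [-16.3   8.1  86.6  -0.   85.3 -10.7]
[([325.12, 159.75], [324, 158, 3, 4, 8]), ([316.0, 187.88], [313, 185, 7, 7, 24]), ([309.7, 198.21], [307, 193, 5, 12, 33]), ([285.37, 223.97], [283, 219, 5, 11, 38]), ([273.0, 233.47], [269, 230, 9, 8, 36])]
```

View pics/p21s.png

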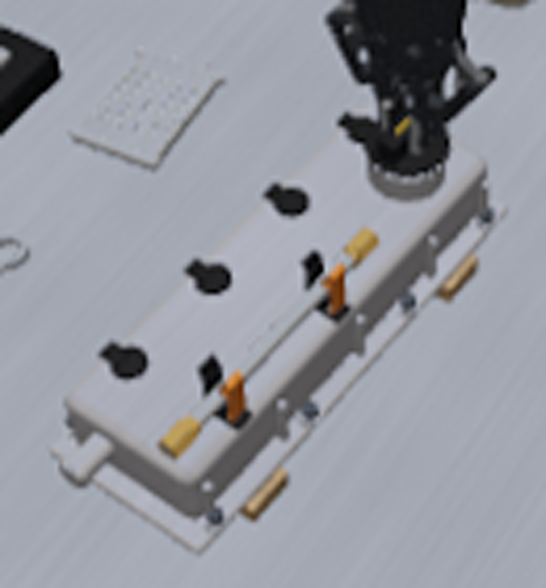

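View pics/full21.png

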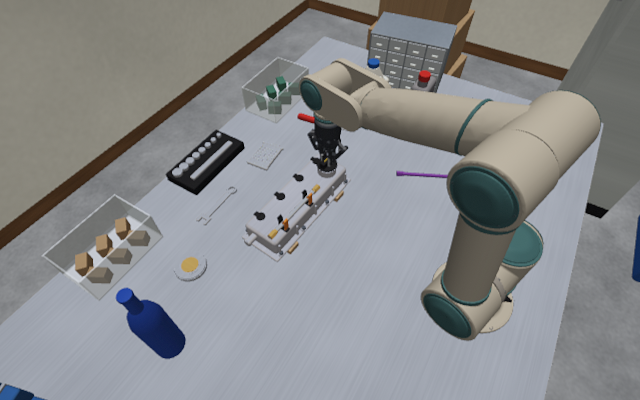

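Run:
```python
from plan import *
print(manip.sign_off()); st()
```

```text
the job is handed in; nothing more can be done
None
the job is handed in; nothing more can be done
```

The pipe is home in both clips, and the oil cap is fitted and still gripped. I handed the job in at about 25.8 s.

**Pipe:** I pressed it down until it stopped with its axis about 114 mm above the bench, with about 12 N pushing back. After I let go, the last picture shows both orange jaws closed and both nuts outside the clips.

**Cap:**
- The lugs went through the notches, and the spring force rose as expected while I pressed down to about 16 mm below the rim.
- I turned it clockwise to the stop. Torque rose at a jaw angle of about −7.4°, against −5.1° by my own estimate of the cover's angle.
- As I first eased off, the cap dragged sideways and its lift force dropped. I turned it back about 2° and shifted it slightly, and it then came up.
- It stopped 11.6 mm below the rim (11.5 is locked) and stayed there when I commanded it higher. The jaws ended at −5.6° with almost no torque and nearly no net vertical force.

**What I did not check:** I did not try turning the cap back against the catch; I judged it locked from its height and angle. A sideways force of about 3 N was left on the grip at the end.

**Rest of the bench:** I did not touch the other items, and the last side picture shows nothing out of place. The arm hides part of the far end in that view.

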